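Pack the specimen transfer case

ROBOT

A 7-joint arm with a two-finger parallel gripper is mounted at the origin on a cart in front of the work surface, level with it; the furniture and walls round the work are solid. World frame = base frame: x ahead of the robot, y to its left, z up, the work surface at z = 0. Lengths are in m, angles in rad, forces in N, time in s.
With the tool pointing down it reaches from about 0.4 to 0.85 m from the base axis. Payload 10.4 kg.
Tool frame: the origin (TCP) lies midway between the tips of the shut fingers; the grasp point (between the pads) lies 19 mm behind it (r.grasp_offset is the distance from the TCP to the grasp point, in m); x points along the fingers, y is the direction in which the jaws open and shut, and the axes are right-handed (so a half turn about x gives the same grasp; the last joint's range is limited). The gripper opens to 87 mm and grips with 3 to 60 N. Pads are 19 mm wide; open, the fingers measure 117 mm over their backs; the gripper's body (75 mm by 190 mm) begins 51 mm behind the grasp point.
Start: joints at [-1.323, 0.332, -0.065, 1.46, 0.022, 1.35, -0.088], TCP at [0.167, 0.602, 0.187] pointing down, gripper open.
Joint ranges: [-2.6, 2.6], [-0.5, 2.12], [-1.47, 1.34], [0.16, 2.42], [-1.27, 4.41], [0.06, 2.06], [-2.6, 2.6]. Speed limits (rad/s): [2.22, 2.22, 2.79, 2.79, 3.14, 3.14, 3.14].

INTERFACE

Orientations are given as a unit quaternion [x, y, z, w].
In Python, from bench import r, vision, close_job gives the robot as it stands. The module is installed in compiled form; this text tells all that it offers.
- The arm moves only by the shell command python3 -m pendant 'ROWS' [OPENING] [FORCE]. ROWS is text: rows parted by semicolons, each of 6 numbers parted by spaces: the shift along the tool's x, y, z in units of 0.25 m (1.0 is 0.25 m), then the turn, a rotation vector about the tool's x, y, z in units of 1.5 rad (1.0 is 1.5 rad). A call has 1 to 8 rows; each row is the pose to reach, as a shift and turn from the pose commanded when the call began, along the tool's axes at that moment; what a row does not reach only later rows make up. A row lasts 1/10 s, in which the tool goes at most 50 mm and 8.59 degrees, less where a joint would pass 70% of its speed; a pose out of reach is approached as far as the arm can. A call with a number of a shift or a turn outside -1 to 1 is refused whole. A call with a gripper value outside its range is refused whole. OPENING is the gripper command: -1 is shut, 1 is fully open, values between are in proportion, set as the call begins (- or left out, the last holds). The fingers move at their own pace and stop on an object; FORCE is the grip in N (left out, the last holds). Time passes only in rows, so rows that repeat a pose let the fingers close. It gives the time, the measured TCP pose, the force and the opening at its end, in the units of the state.
- r.read_state(): the state, without advancing time (a new reading comes with each control period).
- vision.camera(name): name is "scene" or "top"; returns (picture, depth): 420x560x3 uint8, blue, green, red; 420x560 float32, m along the optical axis (not along the pixel's ray), 0 where there is no reading.
- vision.get_calibration(name): a dict with "camera_matrix" (3x3 intrinsics, pixels), "k1" (the pictures are not rectified: a ray, as slopes to the right and down, at radius r is drawn at 1 + k1 r^2 times it, then the intrinsics apply), "rvec" (rotation vector, rad) and "tvec" (3), from world to camera coordinates, as OpenCV has them. Camera axes: x right, y down, z forward; pixel columns grow to the right and rows downward; lengths in m; the calibration is good to about 2 mm. A picture is of the moment at which its call begins. get_calibration takes no time and is no camera call.
- close_job(): hands the job in, once; it reports no verdict.
The state is a dict: "time": time; "joint_positions": joint angles; "joint_vel": joint speeds; "joint_torque": joint torques, N m; "ee_pos": TCP position; "eef_rot": TCP orientation; "ft_force": force on the tool from outside, world axes, zero at the start; "torque": the same for the moment, N m; "width": finger opening in m.
Only numpy, scipy, OpenCV 4.12 (cv2) and the standard library are available. Lean on these libraries where they do the work, as an engineer would, in place of code of your own. Each camera call takes 0.05 s, during which the arm holds its last target. There are 200 camera calls.

TASK

Pack the open transfer case: slide the thin reference strip along its stand until its end overhangs the open end far enough to be pinched, and lay it flat in the case's wide empty bay; stand every mounted specimen that is there upright in the row of pockets, one to a pocket. When all is loaded, put the lid on: hook its thin lip under the case's ledge with the lid held at a clear tilt, then swing it down until it sits flat and fully home inside the far rim. Leave the rubber blower and the block of clay alone.

Things in the scene. Friction and masses are not known exactly. Their poses are not given: they have to be found in the camera images.
- case: Fixed grey open case, 180 x 186 x 58 mm. Origin on the worktop; x away from its ledge, to its far side (roughly away from the robot), z up. In its frame, mm: floor top z 4; inside x -70..70, y -79.5..79.5; near block and side walls, on which the lid rests: top z 36. Far rim: upstand x 78..83, top z 58
- case_bay (a point): middle of the floor of the wide empty bay for the strip (case frame -31, 0, 4 mm); the bay spans x -70..8, y -79.5..79.5
- case_row (a point): middle of the row of four pockets, at floor height (case frame 29, 0, 4 mm). Pocket centres: case x 29, y -60, -19.5, 19.5, 60; 36 mm in x, the inner two 36, the outer two 39 mm in y. Black ribs 3 mm wide with top at z 10 part them and bound the row at x 8..11 and 47..50; free floor x 50..70
- case_ledge (a point): middle of the free lower edge of the ledge (case frame -79, 0, 50 mm): an aluminium bar on the near side of the case over x -97..-79, z 50..56. Slot under it: floor z 36, back x -92, so 14 mm high and 13 mm deep, closed at the ends at y -87 and 87
- lid: Loose lid, 0.22 kg, right way up: grey panel 5 mm thick with a thin aluminium lip (4 mm, 14 mm long) all along its -x side, 163 (x) x 164 (y) mm overall. Origin: centre of the underside; x from lip to opposite edge, z up. Black block handle on top, centred: 14 (x) x 56 (y), z 5..33 mm. Seated: axes parallel to the case's, origin at case x -6.5 (play -10.5..-3.5), y 0, z 36 mm
- lid_lip (a point): middle of the lower outer edge of the lid's lip (lid frame -81.5, 0, 0 mm)
- stand: Fixed grey stand, 120 (x) x 84 (y) mm, with a slick channel (friction 0.25) along x in its top: floor z 44, 33 mm wide, aluminium rails either side (out to y +-42, top z 48.3), end stop at the +x end (x 56..60, top z 52), open at the -x end (x -60), which faces roughly to the robot. Origin: centre of its underside
- strip: Loose flat steel strip 100 (x) x 30 (y) x 5 mm, 0.08 kg, in the stand's channel, its top 0.7 mm above the rails: too little to grip. Pressed on its top by a few newtons it can be dragged to the stand's -x; it tips off if it overhangs by more than 50 mm. Origin: centre of its underside; x along its length, z up
- strip_end (a point): middle of the strip's end that faces the open end of the channel (strip frame -50, 0, 2.5 mm)
- blower: Red rubber air blower, bulb 50 mm across, 130 mm long, lying; bystander, not to be moved. Origin: centre of its underside
- clay_block: Tan block of modelling clay, 33 x 61 x 22 mm; bystander, not to be moved. Origin: on its underside
- specimen_0: Mounted specimen, a solid puck 30 mm across and 21 mm high, 0.035 kg, upright on the worktop; may be absent. Origin: centre of its underside, z up
- specimen_1: Mounted specimen, a solid puck 30 mm across and 18 mm high, 0.035 kg, upright on the worktop; may be absent. Origin: centre of its underside, z up
- specimen_2: Mounted specimen, a solid puck 30 mm across and 23 mm high, 0.035 kg, upright on the worktop; may be absent. Origin: centre of its underside, z up
- specimen_5: Mounted specimen, a solid puck 30 mm across and 22 mm high, 0.035 kg, upright on the worktop; may be absent. Origin: centre of its underside, z up
Things that resemble listed ones, but are neither listed nor needed, are in the scene too. Leave any green look-alike of the lid alone.

How it is judged:
By the outcome, as a careful person would: the job done as asked, in the order asked, and still so for the second after the job is handed in, with the robot touching nothing.
Of specimen_0, specimen_1, specimen_2, specimen_5 only 2 to 4 are there at a start; the rules pass over those that are not, and their reading is None.
At some moment in a run one of lid, specimen_0, specimen_1, specimen_2, specimen_5 may be knocked a few centimetres aside while the robot is not near it.
It also fails if it takes over 210 s, if anything falls off the work surface, if the arm or the gripper's body presses on something with over 40 N, if the wrist force passes 120 N, or if a joint passes its speed limit or range.

## Working session

There is one attempt and no reset: what is moved stays moved. The work goes in short steps, Python scripts to look and compute and a shell command to move; the robot and the scene stay as the last step left them, time stands still between calls to the robot, and variables do not carry over. Pictures are saved under pics/ and viewed, about 12 in all and at most 16, crops included, and the job is handed in when it is done.

```bash
mkdir -p pics; ls; cat > h.py <<'E'
import numpy as np, cv2
from scipy.spatial.transform import Rotation as R
from bench import r, vision
def cal(n):
    c=vision.get_calibration(n); return np.array(c["camera_matrix"]),c["k1"],cv2.Rodrigues(np.array(c["rvec"],float))[0],np.array(c["tvec"],float).ravel()
def rays(n,uv):
    K,k1,Rm,t=cal(n); d=cv2.undistortPoints(np.array(uv,float).reshape(-1,1,2),K,np.array([k1,0,0,0,0.])).reshape(-1,2)
    return -Rm.T@t, np.c_[d,np.ones(len(d))]@Rm
def onplane(n,uv,z):
    c,d=rays(n,uv); return c+d*((z-c[2])/d[:,2])[:,None]
def cloud(n,depth):
    h,w=depth.shape; u,v=np.meshgrid(np.arange(w),np.arange(h)); c,d=rays(n,np.c_[u.ravel(),v.ravel()])
    P=c+d*depth.reshape(-1,1); P[depth.ravel()==0]=np.nan; return P.reshape(h,w,3)
def proj(n,P):
    K,k1,Rm,t=cal(n); return cv2.projectPoints(np.array(P,float).reshape(-1,3),cv2.Rodrigues(Rm)[0],t,K,np.array([k1,0,0,0,0.]))[0].reshape(-1,2)
def st():
    s=r.read_state(); return s
E
python3 - <<'E'
from h import *
for n in("scene","top"):
    p,d=vision.camera(n); cv2.imwrite(f"pics/{n}0.png",p); np.savez(f"{n}0.npz",p=p,d=d); print(n,cal(n)[1],-cal(n)[2].T@cal(n)[3])
s=st(); print({k:np.round(v,3) for k,v in s.items()}, r.grasp_offset)
E
```

```text
pics
scene -0.049454531842514 [0.17965381 0.58351928 1.22019545]
top 0.016948338702595978 [0.29486838 0.10202609 1.38601614]
{'time': np.float64(0.1), 'joint_positions': array([-1.323,  0.333, -0.065,  1.461,  0.022,  1.35 , -0.089]), 'joint_vel': array([ 0.001, -0.003, -0.001, -0.003,  0.001, -0.001, -0.001]), 'joint_torque': array([ 1.0000e-03, -6.2455e+01,  2.4000e-02, -3.9071e+01, -6.2000e-02,
        3.7000e-02,  0.0000e+00]), 'ee_pos': array([0.167, 0.602, 0.187]), 'eef_rot': array([ 0.095,  0.701, -0.096,  0.701]), 'ft_force': array([0.036, 0.075, 0.098]), 'torque': array([-0.007, -0.01 , -0.021]), 'width': np.float64(0.087)} 0.0187
```

View pics/scene0.png

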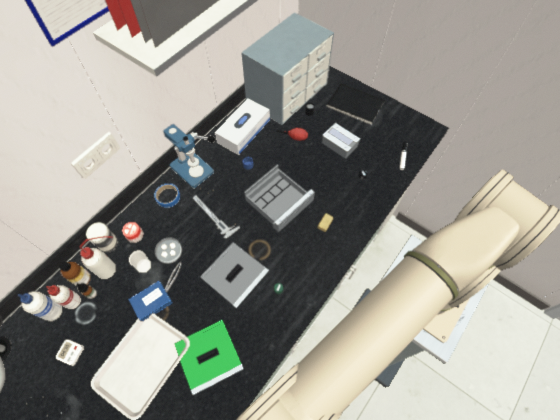

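View pics/top0.png

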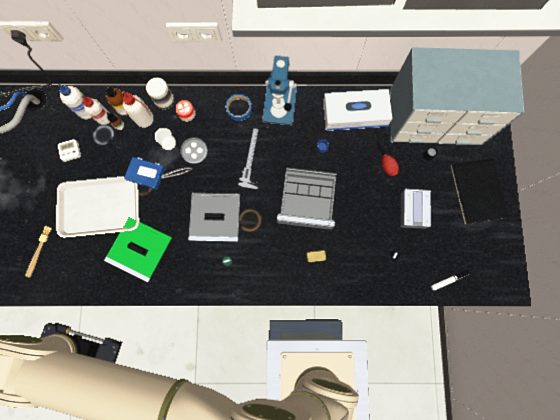

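```bash
python3 - <<'E'
from h import *
T=np.load("top0.npz");S=np.load("scene0.npz")
C=cloud("top",T["d"]);D=cloud("scene",S["d"])
pts=[(310,196),(214,217),(138,248),(417,208),(316,257),(390,164),(322,146),(431,154),(395,256),(227,262),(194,151),(185,110),(165,138),(104,134),(240,106)]
for u,v in pts: print((u,v),C[v,u].round(3), proj("scene",C[v,u])[0].round())
def crop(p,u,v,a=20,s=200): return cv2.resize(p[v-a:v+a,u-a:u+a],(s,s),interpolation=cv2.INTER_CUBIC)
rows=[]
c1=[(322,146),(431,154),(395,256),(227,262)]
rows.append(np.hstack([crop(T["p"],*c) for c in c1]))
rows.append(np.hstack([crop(S["p"],*proj("scene",C[v,u])[0].round().astype(int)) for u,v in c1]))
rows.append(np.hstack([crop(T["p"],417,208,25),crop(T["p"],310,196,40),crop(T["p"],185,140,40),crop(T["p"],214,217,40)]))
cv2.imwrite("pics/m1.png",np.vstack(rows))
E
```

```text
(310, 196) [0.622 0.014 0.004] [277. 195.]
(214, 217) [0.545 0.336 0.03 ] [236. 270.]
(138, 248) [0.442 0.579 0.031] [209. 351.]
(417, 208) [ 0.57  -0.332  0.055] [341. 135.]
(316, 257) [ 0.413 -0.002  0.022] [326. 221.]
(390, 164) [ 0.723 -0.254  0.046] [298. 130.]
(322, 146) [ 0.803 -0.03   0.004] [247. 163.]
(431, 154) [ 0.762 -0.399  0.034] [311. 107.]
(395, 256) [ 0.416 -0.262  0.016] [364. 173.]
(227, 262) [0.397 0.29  0.021] [280. 287.]
(194, 151) [0.783 0.417 0.008] [169. 249.]
(185, 110) [0.917 0.445 0.048] [133. 229.]
(165, 138) [0.833 0.522 0.002] [137. 264.]
(104, 134) [ 0.848  0.738 -0.001] [ 86. 311.]
(240, 106) [0.955 0.261 0.001] [167. 194.]
```

View pics/m1.png

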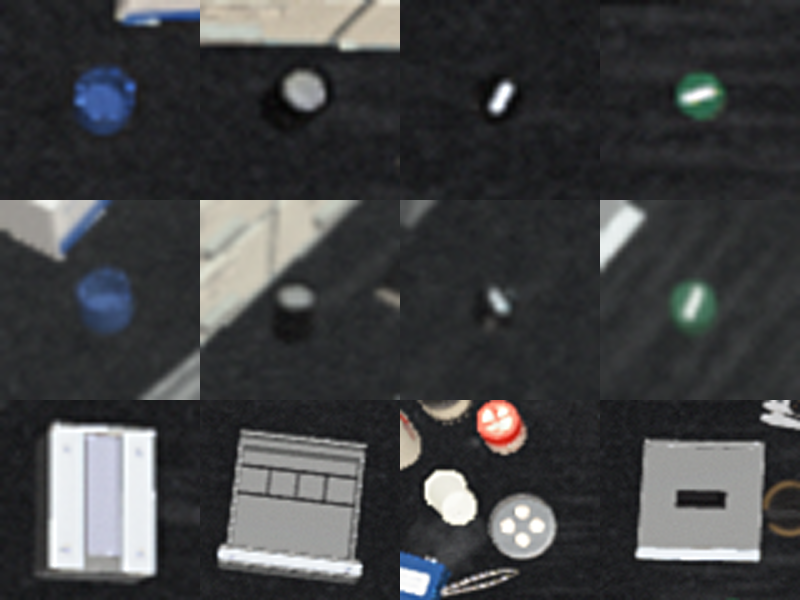

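```bash
python3 - <<'E'
from h import *
for n in("top","scene"):
    Z=np.load(n+"0.npz"); C=cloud(n,Z["d"])
    m=((C[...,2]>.010)&(C[...,2]<.06)&(C[...,0]>.3)&(C[...,0]<1.05)).astype(np.uint8)
    k,l,s,c=cv2.connectedComponentsWithStats(m)
    print(n)
    for i in range(1,k):
        if s[i,4]<15: continue
        P=C[l==i]; print(s[i],np.median(P,0).round(3),(np.percentile(P,95,0)-np.percentile(P,5,0)).round(3),Z["p"][l==i].mean(0).round())
E
```

```text
top
[   0   74  270   13 1823] [1.039 0.65  0.035] [0.007 0.843 0.045] [26. 27. 28.]
[ 288   75  201   70 1900] [ 0.879 -0.22   0.036] [0.231 0.563 0.044] [102. 105. 106.]
[ 0 86 39 14 88] [0.991 1.044 0.035] [0.061 0.086 0.047] [67. 71. 75.]
[262  87  35  38 659] [0.923 0.131 0.018] [0.112 0.106 0.012] [154. 138. 105.]
[282  87   8  17  63] [0.984 0.096 0.018] [0.046 0.021 0.01 ] [155. 138. 107.]
[153  91  21  18 136] [0.946 0.514 0.037] [0.037 0.052 0.042] [123. 140. 151.]
[29 94 10 10 52] [0.962 0.973 0.035] [0.018 0.013 0.041] [ 90.  98. 102.]
[225  95  26  25 213] [0.943 0.264 0.022] [0.084 0.08  0.015] [137. 116.  99.]
[176 101  19  20 286] [0.916 0.448 0.049] [0.048 0.049 0.037] [142. 160. 233.]
[ 93 107  17  16  96] [0.89  0.725 0.041] [0.038 0.035 0.043] [156. 170. 190.]
[114 107  13   8  54] [0.921 0.668 0.038] [0.008 0.03  0.044] [149. 181. 197.]
[ 74 110  17   8  78] [0.906 0.796 0.036] [0.009 0.036 0.043] [178. 192. 202.]
[134 110  19  17 137] [0.878 0.58  0.036] [0.037 0.044 0.045] [164. 184. 196.]
[111 116  13  14  94] [0.869 0.675 0.039] [0.024 0.026 0.045] [ 68.  93.
[... 3809 characters left out ...]
 14  16  95] [0.546 0.344 0.03 ] [0.013 0.051 0.019] [43. 41. 42.]
[ 71 267  19  19 120] [0.918 0.668 0.039] [0.022 0.05  0.044] [151. 173. 183.]
[  91  281   98  139 1979] [0.667 0.621 0.02 ] [0.239 0.32  0.022] [190. 179. 167.]
[274 284  10  10  74] [0.397 0.296 0.021] [0.024 0.025 0.009] [110. 127.  97.]
[ 81 286  15  12  83] [0.865 0.686 0.035] [0.014 0.026 0.044] [ 76.  98. 118.]
[ 40 290  40  30 326] [0.901 0.778 0.036] [0.038 0.106 0.045] [172. 184. 193.]
[ 56 340  27  25 412] [0.781 0.851 0.015] [0.055 0.058 0.007] [209. 220. 224.]
[  0 344   3   8  20] [0.957 0.979 0.02 ] [0.009 0.015 0.017] [111. 118. 120.]
[197 349  20  13 111] [0.441 0.593 0.031] [0.028 0.044 0.022] [43. 51. 40.]
```

```bash
cat >> h.py <<'E'
def rect(P):
    (cx,cy),(a,b),t=cv2.minAreaRect(np.asarray(P[:,:2]*1000,np.float32)); t=t if a>=b else t+90
    return np.array([cx,cy]).round(1),round(max(a,b),1),round(min(a,b),1),round((t+90)%180-90,2)  # angle of the long side
E
python3 - <<'E'
from h import *
for n in("top","scene"):
    Z=np.load(n+"0.npz"); C=cloud(n,Z["d"]); p=Z["p"].astype(int); z=C[...,2]; g=p.sum(2)/3
    def box(x,y,a): return (abs(C[...,0]-x)<a)&(abs(C[...,1]-y)<a)
    print(n)
    def show(name,m,zz):
        m=cv2.morphologyEx(m.astype(np.uint8),cv2.MORPH_OPEN,np.ones((2,2)))
        k,l,s,c=cv2.connectedComponentsWithStats(m)
        for i in range(1,k):
            if s[i,4]>25:
                v,u=np.nonzero(l==i); P=onplane(n,np.c_[u,v],zz); print(name,s[i,4],rect(P),"z",np.nanmedian(z[l==i]).round(4))
    b=box(.62,.014,.14)
    show("high",b&(z>.046),.057); show("wall",b&(z>.028)&(z<.044),.036)
    show("ledge bright",b&(g>190),.056)
    show("stand",box(.57,-.33,.1)&(z>.042),.0483)
    show("lid",box(.545,.336,.13)&(g>80)&(abs(p.max(2)-p.min(2))<40),.005)
    show("lip",box(.545,.336,.13)&(g>200),.004)
    show("handle",box(.545,.336,.08)&(z>.02),.033)
    q=box(.57,-.33,.1)&(z>.042); print("stand colours",[p[v,u] for u,v in proj(n,[[.57,-.332,.049],[.57,-.30,.048],[.57,-.36,.048]]).round().astype(int)])
E
```

```text
top
high 120 (array([689.4,   8.6]), 164.6, 8.5, 83.14) z 0.0495
high 335 (array([522.9,  29. ]), 184.7, 19.7, 83.15) z 0.0551
wall 191 (array([681.9,   9.2]), 169.7, 27.5, 78.97) z 0.0339
ledge bright 243 (array([526.2,  31.6]), 183.7, 14.1, 83.15) z 0.0563
stand 915 (array([ 569.8, -337.8]), 121.0, 85.9, -3.53) z 0.0484
lid 85 (array([661.2, 229.7]), 57.0, 23.3, 82.66) z 0.0029
lid 2228 (array([548.1, 336.4]), 166.4, 165.8, 88.67) z 0.0045
lip 37 (array([659.8, 230.1]), 50.2, 9.7, 78.37) z 0.0031
lip 194 (array([474.7, 337.6]), 160.6, 13.5, 89.94) z 0.0026
handle 75 (array([547.5, 338.6]), 53.3, 13.5, 89.96) z 0.0305
stand colours [array([219, 202, 201]), array([243, 239, 236]), array([242, 238, 236])]
scene
high 95 (array([683.1,  24.2]), 157.6, 10.4, 83.03) z 0.0438
high 270 (array([516.8,  39.8]), 186.9, 20.6, 82.94) z 0.0521
wall 166 (array([679.2,  19.5]), 170.3, 22.6, 79.86) z 0.0313
ledge bright 188 (array([522. ,  38.2]), 182.1, 14.4, 82.98) z 0.0538
stand 420 (array([ 565.3, -327.7]), 122.3, 84.4, -3.23) z 0.0454
lid 101 (array([657.1, 236.9]), 58.7, 28.3, 80.43) z 0.0
lid 2245 (array([543.1, 339.5]), 174.6, 167.7, 88.37) z 0.0033
lip 193 (array([470.5, 345.1]), 159.2, 13.6, 88.53) z 0.002
handle 80 (array([540.9, 344.4]), 56.1, 16.2, 88.66) z 0.0275
stand colours [array([218, 207, 200]), array([241, 241, 235]), array([241, 241, 235])]
```

```bash
cat > to.py <<'E'
# usage: to.py x y z(m) yaw(deg of jaw axis) [tilt deg: tool points forward along the direction dirdeg] [dirdeg] -> row to type
import sys; from h import *
def target(yaw,tilt=0,dr=0):
    a=np.radians(yaw); y=np.array([np.cos(a),np.sin(a),0]); x=np.array([0,0,-1.]); M=np.c_[x,y,np.cross(x,y)]
    d=np.radians(dr); ax=np.array([-np.sin(d),np.cos(d),0])   # lifting the far (dr) side: turn about -ax
    return R.from_rotvec(-ax*np.radians(tilt)).as_matrix()@M
def row(p,M):
    s=r.read_state(); A=R.from_quat(s["eef_rot"]).as_matrix()
    return np.r_[A.T@(np.array(p)-s["ee_pos"])/.25, R.from_matrix(A.T@M).as_rotvec()/1.5]
if __name__=="__main__":
    v=[float(a) for a in sys.argv[1:]]; s=r.read_state(); A=R.from_quat(s["eef_rot"]).as_matrix()
    print("t",round(s["time"],1),"pos",s["ee_pos"].round(4),"y",A[:,1].round(3),"x",A[:,0].round(3),"F",np.round(s["ft_force"],1),"w",round(s["width"],4))
    if v: print("row",*row(v[:3],target(*v[3:])).round(3))
E
python3 to.py 0.399 0.294 0.12 90; python3 to.py 0.399 0.294 0.12 0
```

```text
t 0.1 pos [0.1671 0.6019 0.1866] y [ 0.267  0.964 -0.001] x [-0.    -0.001 -1.   ] F [0.  0.1 0.1] w 0.0874
row 0.268 -0.938 1.223 -0.18 -0.0 0.001
t 0.1 pos [0.1671 0.6019 0.1866] y [ 0.267  0.964 -0.001] x [-0.    -0.001 -1.   ] F [0.  0.1 0.1] w 0.0874
row 0.268 -0.938 1.223 0.867 0.001 0.001
```

```bash
python3 -m pendant '0 -0.47 0.61 -0.09 0 0;0 -0.47 0.61 -0.09 0 0;0 -0.47 0.61 -0.09 0 0;0 -0.47 0.61 -0.09 0 0;0 -0.47 0.61 -0.09 0 0' 0.3 20; python3 to.py 0.399 0.294 0.12 90
```

```text
time: 0.6
ee_pos: [0.2876, 0.4432, 0.1875]
eef_rot: [0.051, 0.705, -0.052, 0.706]
ft_force: [0.2, 0.9, -0.1]
width: 0.0591
t 0.6 pos [0.2876 0.4432 0.1875] y [ 0.144  0.99  -0.001] x [ 0.002 -0.001 -1.   ] F [ 0.2  0.9 -0.1] w 0.0591
row 0.271 -0.526 0.526 -0.096 0.001 0.001
```

```bash
python3 -m pendant '0.27 -0.53 0.53 -0.096 0 0;0.27 -0.53 0.53 -0.096 0 0;0.27 -0.53 0.53 -0.096 0 0;0.27 -0.53 0.53 -0.096 0 0;0.27 -0.53 0.53 -0.096 0 0;0.27 -0.53 0.53 -0.096 0 0'; python3 - <<'E'
from h import *
for n in("top","scene"):
    p,d=vision.camera(n); np.savez(n+"1.npz",p=p,d=d)
T=np.load("top1.npz")["p"];S=np.load("scene1.npz")["p"]
def crop(p,n):
    u,v=proj(n,[.40,.29,.05])[0].astype(int); a=45; return cv2.resize(p[v-a:v+a,u-a:u+a],(400,400),interpolation=cv2.INTER_CUBIC)
cv2.imwrite("pics/m2.png",np.hstack([crop(T,"top"),crop(S,"scene")]))
E
python3 to.py 0.399 0.294 0.008 90
```

```text
time: 1.2
ee_pos: [0.3961, 0.2982, 0.1194]
eef_rot: [-0.002, 0.707, 0.002, 0.707]
ft_force: [0.1, -0.4, 1.6]
width: 0.0564
t 1.3 pos [0.3953 0.3003 0.1201] y [-0.01   1.     0.001] x [-0.     0.001 -1.   ] F [ 0.9 -0.2 -0.2] w 0.0564
row 0.448 -0.026 0.014 0.007 -0.0 -0.0
```

View pics/m2.png

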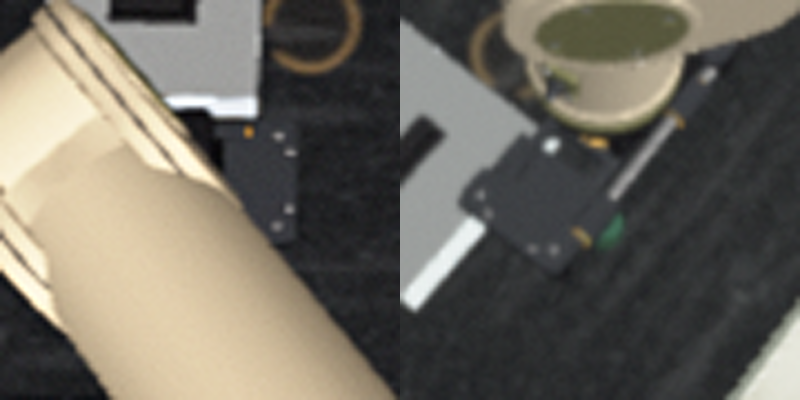

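```bash
python3 -m pendant '0.4 -0.026 0.014 0 0 0;0.45 -0.026 0.014 0 0 0;0.45 -0.026 0.014 0 0 0;0.45 -0.026 0.014 0 0 0;0.45 -0.026 0.014 0 0 0'; python3 to.py;  python3 -m pendant '0 0 0 0 0 0;0 0 0 0 0 0;0 0 0 0 0 0;0 0 0 0 0 0;0 0 0 0 0 0;0 0 0 0 0 0' -1 5; python3 to.py .399 .294 .008 0
```

```text
time: 1.8
ee_pos: [0.4003, 0.2942, 0.0093]
eef_rot: [-0.003, 0.707, 0.004, 0.708]
ft_force: [-0.4, -0.4, 0.4]
width: 0.0565
t 1.8 pos [0.4003 0.2942 0.0093] y [-0.009  1.     0.002] x [ 0.002  0.002 -1.   ] F [-0.4 -0.4  0.4] w 0.0565
time: 2.4
ee_pos: [0.3996, 0.2926, 0.0074]
eef_rot: [-0.003, 0.707, 0.003, 0.707]
ft_force: [-0.0, -0.2, 0.3]
width: 0.0164
t 2.4 pos [0.3996 0.2926 0.0074] y [-0.008  1.     0.   ] x [ 0.  0. -1.] F [-0.  -0.2  0.3] w 0.0164
row -0.002 0.006 -0.002 1.053 -0.0 -0.0
```

```bash
python3 -m pendant '0 0 0 0 0 0;0 0 0 0 0 0' ; python3 to.py; python3 - <<'E'
from h import *
S,d=vision.camera("scene")
def crop(p,n):
    u,v=proj(n,[.40,.29,.02])[0].astype(int); a=30; return cv2.resize(p[v-a:v+a,u-a:u+a],(500,500),interpolation=cv2.INTER_CUBIC)
cv2.imwrite("pics/m3.png",crop(S,"scene"))
E
```

```text
time: 2.6
ee_pos: [0.3996, 0.2925, 0.0073]
eef_rot: [-0.003, 0.707, 0.003, 0.707]
ft_force: [-0.4, 0.3, -0.3]
width: 0.0034
t 2.6 pos [0.3996 0.2925 0.0073] y [-0.008  1.     0.   ] x [-0.  0. -1.] F [-0.4  0.3 -0.3] w 0.0034
```

View pics/m3.png

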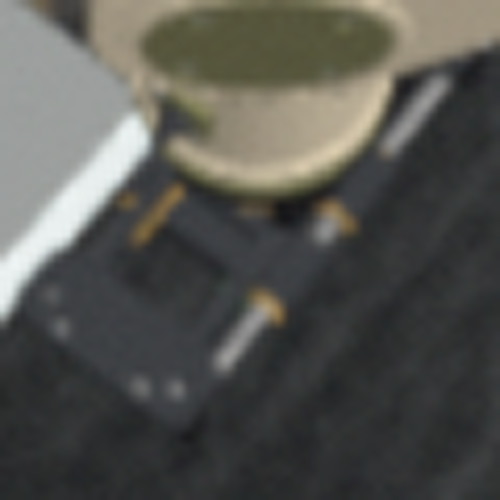

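```bash
python3 -m pendant '-0.3 0 0 0 0 0;-0.6 0 0 0 0 0;-0.6 0.4 0 0 0 0;-0.6 0.8 0 0 0 0;-0.6 0.8 0 0 0 0' 0.3;  python3 - <<'E'
from h import *
for n in("top","scene"):
    p,d=vision.camera(n); np.savez(n+"2.npz",p=p,d=d)
    h=cv2.cvtColor(p,cv2.COLOR_BGR2HSV); m=cv2.inRange(h,(40,60,30),(90,255,255)); C=cloud(n,d)
    k,l,s,c=cv2.connectedComponentsWithStats(m)
    for i in range(1,k):
        if s[i,4]>8: print(n,s[i],c[i].round(1),onplane(n,[c[i]],.021)[0].round(4), np.nanmedian(C[l==i],0).round(3))
E
```

```text
time: 3.15
ee_pos: [0.3986, 0.4376, 0.1487]
eef_rot: [-0.002, 0.707, 0.003, 0.707]
ft_force: [1.1, 0.8, 1.0]
width: 0.0343
top [138 221  35  19 197] [154.4 231. ] [0.4994 0.5328 0.021 ] [0.499 0.533 0.006]
top [222 256  10  10  61] [226.5 260.7] [0.4011 0.2913 0.021 ] [0.4   0.292 0.022]
scene [275 285   9   9  37] [279.4 290. ] [0.3905 0.2987 0.021 ] [0.39  0.299 0.021]
scene [220 319   5   5  16] [221.9 321.1] [0.4717 0.4877 0.021 ] [0.473 0.486 0.005]
scene [ 180  327   62   63 2231] [207.1 357.5] [0.4348 0.5964 0.021 ] [0.435 0.591 0.004]
scene [175 340  11  16 110] [179.9 346.3] [0.522  0.6239 0.021 ] [0.526 0.625 0.005]
```

```bash
python3 - <<'E'
from h import *
s=st(); print(s["ee_pos"],s["width"])
out=[]
for n in("top","scene"):
    Z=np.load(n+"2.npz"); p=Z["p"]; C=cloud(n,Z["d"])
    q=s["ee_pos"]; m=(np.linalg.norm(C[...,:2]-q[:2],axis=-1)<.14)&(C[...,2]>.035)&(C[...,2]<.33)
    P=C[m]; print(n,len(P)); 
    for lo in np.arange(.03,.33,.02):
        k=P[(P[:,2]>=lo)&(P[:,2]<lo+.02)]
        if len(k): print(round(lo,2),len(k),(k.min(0)-q).round(3)[:2],(k.max(0)-q).round(3)[:2])
    u,v=proj(n,q)[0].astype(int); print("tcp px",u,v)
    a=50; im=cv2.resize(p[v-a:v+a,u-a:u+a],(400,400),interpolation=cv2.INTER_CUBIC); cv2.drawMarker(im,(200,200),(255,0,255),0,12); out.append(im)
cv2.imwrite("pics/m4.png",np.hstack(out))
E
```

```text
[0.39563597 0.44279815 0.14768705] 0.04227319347128101
top 537
0.25 4 [ 0.034 -0.062] [ 0.039 -0.054]
0.27 42 [-0.034 -0.099] [ 0.04  -0.036]
0.29 461 [-0.032 -0.1  ] [ 0.039 -0.049]
0.31 30 [-0.013 -0.055] [ 0.024 -0.053]
tcp px 169 259
scene 1062
0.03 5 [0.033 0.129] [0.041 0.133]
0.17 1 [-0.009 -0.015] [-0.009 -0.015]
0.19 4 [-0.012 -0.022] [-0.01  -0.015]
0.25 89 [-0.041 -0.079] [0.033 0.089]
0.27 420 [-0.041 -0.08 ] [0.036 0.1  ]
0.29 537 [-0.04   0.013] [0.035 0.1  ]
0.31 6 [-0.028  0.015] [-0.023  0.02 ]
tcp px 246 315
```

View pics/m4.png

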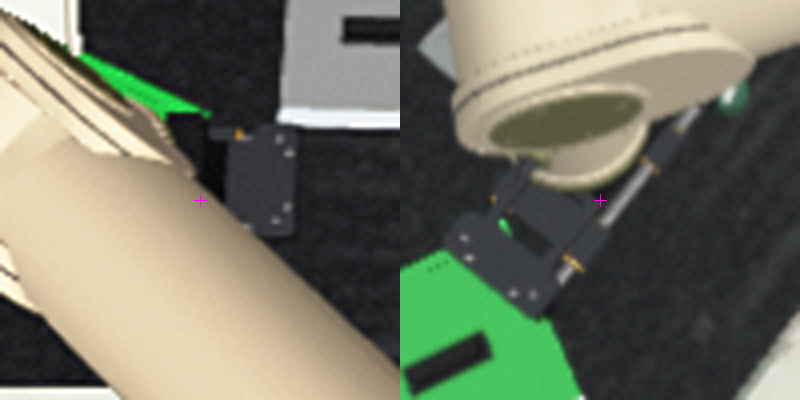

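```bash
python3 to.py .4 .2925 .05 90; python3 to.py .4 .2925 .05 0
```

```text
t 3.2 pos [0.3956 0.4428 0.1477] y [-0.016  1.     0.004] x [-0.001  0.003 -1.   ] F [-0.1  0.1 -0.6] w 0.0423
row 0.389 -0.603 0.008 0.011 -0.0 -0.002
t 3.2 pos [0.3956 0.4428 0.1477] y [-0.016  1.     0.004] x [-0.001  0.003 -1.   ] F [-0.1  0.1 -0.6] w 0.0423
row 0.389 -0.603 0.008 1.058 -0.002 -0.002
```

```bash
python3 -m pendant '0 -0.2 0 0 0 0;0 -0.4 0 0 0 0;0.1 -0.6 0.01 0 0 0;0.3 -0.6 0.01 0 0 0;0.39 -0.6 0.01 0 0 0;0.39 -0.6 0.01 0 0 0;0.39 -0.6 0.01 0 0 0;0.39 -0.6 0.01 0 0 0' -1 5; python3 to.py .4 .2925 .025 90; python3 -m pendant '0.03 0 0 0 0 0;0.06 0 0 0 0 0;0.08 0 0 0 0 0;0.1 0 0 0 0 0;0.1 0 0 0 0 0'; python3 -m pendant '0.008 0 0 0 0 0;0.016 0 0 0 0 0;0.024 0 0 0 0 0;0.024 0 0 0 0 0'; python3 -m pendant '0.008 0 0 0 0 0;0.016 0 0 0 0 0;0.016 0 0 0 0 0'; python3 to.py
```

```text
time: 4.05
ee_pos: [0.4031, 0.2869, 0.0515]
eef_rot: [-0.002, 0.706, 0.004, 0.708]
ft_force: [0.2, -0.0, 0.2]
width: 0.0012
t 4.0 pos [0.4031 0.2869 0.0515] y [-0.009  1.     0.002] x [ 0.002  0.002 -1.   ] F [ 0.2 -0.   0.2] w 0.0012
row 0.106 0.023 -0.012 0.006 0.001 -0.001
time: 4.55
ee_pos: [0.4017, 0.2854, 0.0239]
eef_rot: [-0.003, 0.707, 0.003, 0.707]
ft_force: [-0.7, 0.7, -0.8]
width: 0.0005
time: 4.95
ee_pos: [0.402, 0.2857, 0.0185]
eef_rot: [-0.003, 0.707, 0.003, 0.707]
ft_force: [0.8, 0.2, -0.6]
width: 0.0005
time: 5.25
ee_pos: [0.402, 0.2856, 0.0144]
eef_rot: [-0.003, 0.707, 0.003, 0.707]
ft_force: [0.4, 0.3, -0.7]
width: 0.0007
t 5.2 pos [0.402  0.2856 0.0144] y [-0.008  1.    -0.   ] x [-0. -0. -1.] F [ 0.4  0.3 -0.7] w 0.0007
```

```bash
python3 -m pendant '0.008 0 0 0 0 0;0.016 0 0 0 0 0;0.024 0 0 0 0 0;0.032 0 0 0 0 0;0.04 0 0 0 0 0;0.04 0 0 0 0 0'; python3 - <<'E'
from h import *
out=[]
for n in("top","scene"):
    p,d=vision.camera(n); C=cloud(n,d); np.savez(n+"3.npz",p=p,d=d)
    h=cv2.cvtColor(p,cv2.COLOR_BGR2HSV); m=cv2.inRange(h,(40,60,30),(90,255,255))
    k,l,s,c=cv2.connectedComponentsWithStats(m)
    for i in range(1,k):
        if 2<s[i,4]<80: print(n,s[i],onplane(n,[c[i]],.021)[0].round(4))
    u,v=proj(n,st()["ee_pos"])[0].astype(int)
    a=30; im=cv2.resize(p[v-a:v+a,u-a:u+a],(400,400),interpolation=cv2.INTER_CUBIC); cv2.drawMarker(im,(200,200),(255,0,255),0,12); out.append(im)
cv2.imwrite("pics/m5.png",np.hstack(out))
E
```

```text
time: 5.85
ee_pos: [0.402, 0.2856, 0.0044]
eef_rot: [-0.003, 0.707, 0.003, 0.707]
ft_force: [0.3, -0.4, -0.0]
width: 0.0003
top [119 123   2   3   3] [0.8765 0.6766 0.021 ]
scene [274 286   2   3   5] [0.4091 0.3012 0.021 ]
```

View pics/m5.png

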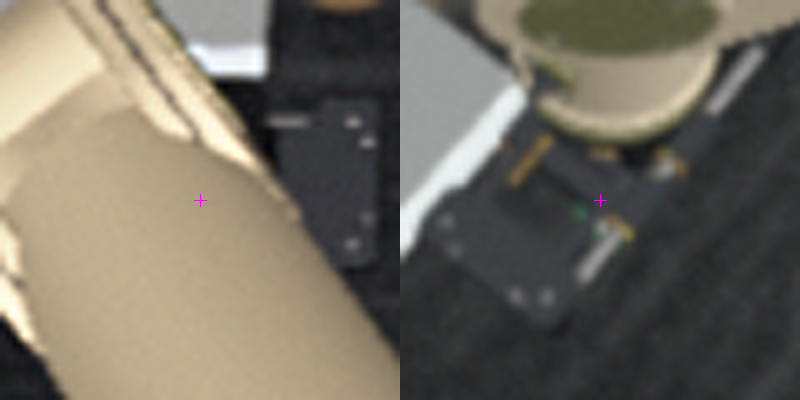

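```bash
python3 -m pendant '0.01 0 0 0 0 0;0.01 0 0 0 0 0'|grep -E "pos|for"; python3 -m pendant '0.01 0 0 0 0 0;0.01 0 0 0 0 0'|grep -E "pos|for"; python3 -m pendant '0.01 0 0 0 0 0;0.01 0 0 0 0 0'|grep -E "pos|for"; python3 - <<'E'
from h import *
s=st()
for n in("top","scene"): print(n, proj(n,[s["ee_pos"],[.401,.291,.021],[.3905,.2987,.021]]).round(1).tolist())
E
```

```text
ee_pos: [0.402, 0.2856, 0.002]
ft_force: [-0.3, -0.6, 0.2]
ee_pos: [0.402, 0.2856, -0.0006]
ft_force: [-0.8, 0.2, -0.1]
ee_pos: [0.402, 0.2856, -0.0031]
ft_force: [-0.0, -0.8, -0.0]
top [[229.2, 261.0], [226.6, 260.7], [224.2, 263.9]]
scene [[279.0, 287.0], [278.3, 286.3], [279.4, 290.0]]
```

```bash
for i in 1 2; do python3 -m pendant '0.01 0 0 0 0 0;0.01 0 0 0 0 0'|grep -E "pos|for"; python3 -m pendant '0.01 0 0 0 0 0;0.01 0 0 0 0 0'|grep -E "pos|for";done; python3 to.py
```

```text
ee_pos: [0.402, 0.2856, -0.0056]
ft_force: [0.2, 0.9, 0.2]
ee_pos: [0.402, 0.2856, -0.0081]
ft_force: [-0.2, 0.4, -0.3]
ee_pos: [0.402, 0.2857, -0.0105]
ft_force: [0.6, -0.3, 0.7]
ee_pos: [0.4023, 0.2859, -0.0118]
ft_force: [-4.6, -3.5, 16.0]
t 7.3 pos [ 0.4023  0.2859 -0.0118] y [-0.008  1.     0.   ] x [-0.  0. -1.] F [-4.6 -3.5 16. ] w 0.0007
```

```bash
python3 -m pendant '-0.04 0 0 0 0 0;-0.04 0 -0.1 0 0 0;-0.04 0 -0.2 0 0 0;-0.04 0 -0.2 0 0 0;0 0 -0.2 0 0 0;0 0 -0.2 0 0 0'|grep -E "pos|for"; for i in 1 2 3; do python3 -m pendant '0.01 0 0 0 0 0;0.01 0 0 0 0 0'|grep -E "pos|for"; done
```

```text
ee_pos: [0.3524, 0.2849, -0.0138]
ft_force: [0.6, -0.3, -0.8]
ee_pos: [0.3525, 0.2851, -0.0157]
ft_force: [-0.8, -0.1, 0.2]
ee_pos: [0.3522, 0.2852, -0.018]
ft_force: [-0.3, -1.0, -1.0]
ee_pos: [0.352, 0.2852, -0.0205]
ft_force: [0.6, -0.8, 0.0]
```

```bash
for i in 1 2 3 4; do python3 -m pendant '0.01 0 0 0 0 0;0.01 0 0 0 0 0'|grep -E "pos|for"; done
```

```text
ee_pos: [0.352, 0.2852, -0.023]
ft_force: [0.3, -0.5, -0.3]
ee_pos: [0.352, 0.2852, -0.0255]
ft_force: [-0.3, -0.3, 0.8]
ee_pos: [0.352, 0.2852, -0.0281]
ft_force: [0.2, -0.5, 0.3]
ee_pos: [0.352, 0.2852, -0.0305]
ft_force: [-0.2, 0.0, -0.9]
```

```bash
python3 -m pendant '0.006 0 0 0 0 0;0.006 0 0 0 0 0'|grep -E "pos|for"; python3 -m pendant '0.006 0 0 0 0 0;0.006 0 0 0 0 0'|grep -E "pos|for"; 
```

```text
ee_pos: [0.3521, 0.2853, -0.0319]
ft_force: [-0.3, -0.2, 0.1]
ee_pos: [0.3521, 0.2853, -0.0334]
ft_force: [0.3, -0.2, -0.1]
```

```bash
for i in 1 2 3; do python3 -m pendant '0.006 0 0 0 0 0;0.006 0 0 0 0 0'|grep -E "pos|for"; done; python3 to.py
```

```text
ee_pos: [0.3522, 0.2855, -0.0347]
ft_force: [0.4, -0.2, 1.6]
ee_pos: [0.3523, 0.2855, -0.0349]
ft_force: [-6.4, -6.9, 27.2]
ee_pos: [0.3523, 0.2855, -0.035]
ft_force: [-15.3, -13.0, 52.5]
t 10.3 pos [ 0.3523  0.2855 -0.035 ] y [-0.008  1.     0.   ] x [-0.001  0.    -1.   ] F [-15.3 -13.   52.5] w 0.0004
```

```bash
python3 -m pendant '-0.1 0 0 0 0 0;-0.3 0 0 0 0 0;-0.3 0 0 0 0 0;-0.3 0 0 0 0 0'|grep -E "pos|for"; python3 - <<'E'
from h import *
for tag,q in(("2",[.3956,.4428,.1477]),("3",[.402,.2856,.0044])):
  q=np.array(q)
  for n in("top","scene"):
    Z=np.load(n+tag+".npz"); p=Z["p"].astype(int); C=cloud(n,Z["d"])
    m=(abs(C[...,0]-q[0])<.06)&(abs(C[...,1]-q[1])<.12)&(C[...,2]>q[2]+.06)&(C[...,2]<q[2]+.22)&(p.max(2)<75)
    P=C[m]; h,e=np.histogram(P[:,2]-q[2],bins=np.arange(.06,.22,.01)); print(tag,n,dict(zip(e.round(2).tolist(),h.tolist())))
    z0=e[h.argmax()]+q[2]; k=P[(P[:,2]>z0-.012)&(P[:,2]<z0+.022)]
    for _ in range(5):
        c=k.mean(0); nn=np.linalg.svd(k-c,full_matrices=False)[2][2]; dd=abs((k-c)@nn); k=k[dd<max(.002,2*np.median(dd))]
    nn*=np.sign(nn[2]); print("  n",nn.round(3),"c-q",(c-q).round(3),len(k),"ext",np.percentile(k-q,[2,98],axis=0).round(3).tolist())
E
```

```text
ee_pos: [0.3527, 0.286, 0.0382]
ft_force: [-1.0, 0.4, -0.1]
2 top {0.06: 0, 0.07: 0, 0.08: 0, 0.09: 0, 0.1: 0, 0.11: 0, 0.12: 14, 0.13: 19, 0.14: 345, 0.15: 85, 0.16: 15, 0.17: 11, 0.18: 16, 0.19: 18, 0.2: 106}
  n [0.008 0.001 1.   ] c-q [ 0.004 -0.077  0.148] 272 ext [[-0.03, -0.098, 0.146], [0.037, -0.054, 0.15]]
2 scene {0.06: 0, 0.07: 0, 0.08: 0, 0.09: 0, 0.1: 5, 0.11: 26, 0.12: 187, 0.13: 138, 0.14: 376, 0.15: 104, 0.16: 4, 0.17: 2, 0.18: 0, 0.19: 8, 0.2: 31}
  n [ 0.007 -0.158  0.987] c-q [-0.006  0.068  0.146] 270 ext [[-0.039, -0.039, 0.129], [0.033, 0.096, 0.151]]
3 top {0.06: 0, 0.07: 0, 0.08: 0, 0.09: 0, 0.1: 0, 0.11: 3, 0.12: 1, 0.13: 14, 0.14: 246, 0.15: 33, 0.16: 4, 0.17: 2, 0.18: 0, 0.19: 10, 0.2: 32}
  n [-0. -0.  1.] c-q [ 0.001 -0.07   0.147] 161 ext [[-0.036, -0.091, 0.146], [0.035, 0.063, 0.149]]
3 scene {0.06: 0, 0.07: 0, 0.08: 0, 0.09: 0, 0.1: 6, 0.11: 27, 0.12: 133, 0.13: 30, 0.14: 296, 0.15: 18, 0.16: 4, 0.17: 2, 0.18: 0, 0.19: 8, 0.2: 28}
  n [ 0.004 -0.015  1.   ] c-q [-0.004  0.069  0.146] 206 ext [[-0.037, 0.021, 0.144], [0.028, 0.096, 0.149]]
```

```bash
sed -i 's|    return np.r_\[A.T@(np.array(p)|    return np.r_[A.T@(np.array(p)+OFF*M[:,0]|; s|^def target|OFF=0.0348  # real tip lies this far behind the reported TCP (probed on the table)\ndef target|; s|"pos",s\["ee_pos"\].round(4)|"tip",(s["ee_pos"]-OFF*A[:,0]).round(4)|' to.py; python3 -m pendant '-0.05 0 0 0 0 0;-0.05 0 0.2 0 0 0;-0.05 0 0.2 0 0 0;-0.05 0 0.2 0 0 0;-0.05 0 0.2 0 0 0;-0.05 0 0.2 0 0 0' 0.3 5 >/dev/null; python3 to.py .401 .291 .010 90;  python3 to.py .401 .291 .010 0
```

```text
t 11.3 tip [0.4012 0.2858 0.0843] y [-0.009  1.    -0.   ] x [-0.001 -0.    -1.   ] F [ 0.9 -0.  -0.1] w 0.0403
row 0.297 0.021 -0.0 0.006 -0.001 0.0
t 11.3 tip [0.4012 0.2858 0.0843] y [-0.009  1.    -0.   ] x [-0.001 -0.    -1.   ] F [ 0.9 -0.  -0.1] w 0.0403
row 0.297 0.021 -0.0 1.053 -0.0 0.001
```

```bash
python3 -m pendant '0.1 0.02 0 0 0 0;0.2 0.02 0 0 0 0;0.295 0.02 0 0 0 0;0.295 0.02 0 0 0 0;0.295 0.02 0 0 0 0' 0.3 5 >/dev/null; python3 -m pendant '0 0 0 0 0 0;0 0 0 0 0 0;0 0 0 0 0 0;0 0 0 0 0 0;0 0 0 0 0 0;0 0 0 0 0 0' -1 5; python3 to.py .401 .291 .010 -7
```

```text
time: 12.45
ee_pos: [0.4023, 0.291, -0.0237]
eef_rot: [-0.003, 0.707, 0.003, 0.707]
ft_force: [-1.3, -0.8, 4.2]
width: 0.0297
t 12.4 tip [0.4023 0.2909 0.0111] y [-0.008  1.     0.   ] x [ 0.  0. -1.] F [-1.3 -0.8  4.2] w 0.0297
row 0.005 0.0 -0.005 1.134 -0.0 -0.0
```

```bash
python3 -m pendant '0 0 0 0 0 0;0 0 0 0 0 0;0 0 0 0 0 0;0 0 0 0.1 0 0;0 0 0 0.2 0 0;0 0 0 0.3 0 0;0 0 0 0.4 0 0;0 0 0 0.5 0 0' 0.35 5 >/dev/null; python3 -m pendant '0 0 0 0.1 0 0;0 0 0 0.2 0 0;0 0 0 0.3 0 0;0 0 0 0.4 0 0;0 0 0 0.5 0 0;0 0 0 0.62 0 0;0 0 0 0.63 0 0;0 0 0 0.63 0 0' ; python3 -m pendant '0 0 0 0 0 0;0 0 0 0 0 0;0 0 0 0 0 0;0 0 0 0 0 0;0 0 0 0 0 0;0 0 0 0 0 0' -1 20; python3 to.py .401 .291 .10 -7
```

```text
time: 14.05
ee_pos: [0.402, 0.2908, -0.0241]
eef_rot: [-0.528, -0.47, 0.528, -0.47]
ft_force: [-0.7, 0.1, 0.9]
width: 0.0591
time: 14.65
ee_pos: [0.4021, 0.2907, -0.024]
eef_rot: [0.528, 0.47, -0.528, 0.47]
ft_force: [-0.1, 0.1, -0.4]
width: 0.0289
t 14.7 tip [0.4021 0.2907 0.0108] y [ 0.993 -0.116  0.   ] x [ 0.  0. -1.] F [-0.1  0.1 -0.4] w 0.0289
row -0.357 -0.005 -0.001 0.004 -0.0 -0.0
```

```bash
python3 -m pendant '-0.1 0 0 0 0 0;-0.3 0 0 0 0 0;-0.36 0 0 0 0 0;-0.36 0 0 0 0 0' | grep wid; cat >> h.py <<'E'
CO=np.array([.6103,.0184]); CA=np.radians(-6.86)
def case(x,y,z=0):
    c,s=np.cos(CA),np.sin(CA); return np.array([CO[0]+(c*x-s*y)/1000,CO[1]+(s*x+c*y)/1000,z/1000])
E
python3 - <<'E'
from h import *
g=cv2.cvtColor(np.load("top0.npz")["p"],cv2.COLOR_BGR2GRAY).astype(np.float32)
def samp(pts): q=proj("top",pts).astype(np.float32); return cv2.remap(g,q[:,0],q[:,1],cv2.INTER_LINEAR).ravel()
xs=np.arange(-2,62,1); v=np.mean([samp([case(x,y,10) for x in xs]) for y in (-68,-60,-52,-25,-15,15,25,52,60,68)],0)
print("x ribs (expect 9.5, 48.5):",[(int(x),int(a)) for x,a in zip(xs,v)][::2])
ys=np.arange(-86,87,1); v=np.mean([samp([case(x,y,10) for y in ys]) for x in range(16,42,3)],0)
print("y ribs (expect -39, 0, 39):",[(int(x),int(a)) for x,a in zip(ys,v)][::2])
print(case(29,60),case(29,-60))
E
python3 to.py .524 .18 .10 -7
```

```text
width: 0.0294
x ribs (expect 9.5, 48.5): [(-2, 157), (0, 158), (2, 158), (4, 160), (6, 160), (8, 152), (10, 120), (12, 83), (14, 78), (16, 109), (18, 142), (20, 156), (22, 160), (24, 160), (26, 159), (28, 158), (30, 158), (32, 158), (34, 158), (36, 158), (38, 158), (40, 159), (42, 160), (44, 161), (46, 158), (48, 136), (50, 96), (52, 73), (54, 89), (56, 128), (58, 151), (60, 159)]
y ribs (expect -39, 0, 39): [(-86, 31), (-84, 53), (-82, 94), (-80, 128), (-78, 132), (-76, 123), (-74, 119), (-72, 129), (-70, 147), (-68, 153), (-66, 152), (-64, 151), (-62, 151), (-60, 150), (-58, 151), (-56, 153), (-54, 153), (-52, 153), (-50, 153), (-48, 154), (-46, 153), (-44, 153), (-42, 153), (-40, 153), (-38, 143), (-36, 119), (-34, 99), (-32, 100), (-30, 121), (-28, 145), (-26, 153), (-24, 154), (-22, 154), (-20, 152), (-18, 152), (-16, 152), (-14, 151), (-12, 152), (-10, 152), (-8, 151), (-6, 151), (-4, 152), (-2, 152), (0, 148), (2, 129), (4, 110), (6, 102), (8, 117), (10, 139), (12, 151), (14, 153), (16, 153), (18, 153), (20, 153), (22, 152), (24, 152), (26, 150), (28, 150), (30, 151), (32, 153), (34, 153), (36, 155), (38, 153), (40, 139), (42, 117), (44, 102), (46, 109), (48, 129), (50, 147), (52, 152), (54, 151), (56, 150), (58, 150), (60, 152), (62, 153), (64, 152), (66, 153), (68, 153), (70, 153), (72, 152), (74, 151), (76, 152), (78, 152), (80, 150), (82, 145), (84, 144), (86, 151)]
[0.64625901 0.07450659 0.        ] [ 0.63192576 -0.04463433  0.        ]
t 15.1 tip [0.4033 0.2919 0.1033] y [ 0.993 -0.116  0.002] x [ 0.003  0.004 -1.   ] F [ 0.  -0.4 -1. ] w 0.0294
row 0.013 0.531 0.39 0.004 -0.003 -0.002
```

```bash
python3 -m pendant '0 0.2 0.15 0 0 0;0 0.4 0.3 0 0 0;0 0.53 0.39 0 0 0;0 0.53 0.39 0 0 0;0 0.53 0.39 0 0 0;0 0.53 0.39 0 0 0' | grep wid; sed -i 's/CO=np.array(\[.6103,.0184\])/CO=np.array([.6147,.0237])/' h.py; cat >> h.py <<'E'
def frame(o,a):
    c,s=np.cos(np.radians(a)),np.sin(np.radians(a)); return lambda x,y,z: np.array([o[0]+(c*x-s*y)/1000,o[1]+(s*x+c*y)/1000,z/1000])
def edges(n,img,f,z,fixed,vals,axis,thr=15,sub=0):
    g=cv2.cvtColor(img,cv2.COLOR_BGR2GRAY).astype(np.float32); out=0
    for k in fixed:
        q=proj(n,[f(v,k,z) if axis=="x" else f(k,v,z) for v in vals]).astype(np.float32); out=out+cv2.remap(g,q[:,0],q[:,1],cv2.INTER_LINEAR).ravel()
    d=np.gradient(cv2.GaussianBlur((out/len(fixed)).reshape(1,-1),(1,1),0).ravel()) ; res=[]
    i=0
    while i<len(d):
        if abs(d[i])>thr/10:
            j=i
            while j<len(d) and d[j]*d[i]>0 and abs(d[j])>thr/10: j+=1
            w=d[i:j]; tot=w.sum()*(vals[1]-vals[0])
            if abs(tot)>thr: res.append((round(float((vals[i:j]*w).sum()/w.sum()),1),int(tot)))
            i=j
        else: i+=1
    return res
E
python3 - <<'E'
from h import *
T=np.load("top0.npz")["p"];S=np.load("scene0.npz")["p"]
f=frame(CO,-6.86)
for n,I in(("top",T),("scene",S)):
    print(n,"ledge x (-97,-79)",edges(n,I,f,56,range(-70,71,7),np.arange(-115,-60,.5),"x"))
    print(n,"rim x (78,83)",edges(n,I,f,58,range(-60,61,7),np.arange(60,100,.5),"x"))
    print(n,"ledge y (+-93)",edges(n,I,f,56,range(-94,-82,3),np.arange(-110,111,.5),"y"))
    print(n,"ribs x",edges(n,I,f,10,(-60,-20,20,60),np.arange(-2,60,.5),"x"))
    print(n,"ribs y",edges(n,I,f,10,range(18,40,3),np.arange(-70,70,.5),"y"))
    h=frame([.5698,-.3378],-3.4)
    print(n,"stand x rails",edges(n,I,h,48.3,(-30,30),np.arange(-80,80,.5),"x"))
    print(n,"stand y",edges(n,I,h,48.3,range(-40,41,5),np.arange(-60,60,.5),"y"))
    print(n,"strip x",edges(n,I,h,49,range(-8,9,4),np.arange(-80,80,.5),"x",8))
    l=frame([.548,.3364],0)
    for k in (-60,60): print(n,"lid x",k,edges(n,I,l,5,(k-5,k,k+5),np.arange(-100,101,.5),"x"))
    for k in (-40,60): print(n,"lid y",k,edges(n,I,l,5,(k-5,k,k+5),np.arange(-100,101,.5),"y"))
    print(n,"handle",edges(n,I,l,33,range(-15,16,5),np.arange(-30,30,.5),"x"),edges(n,I,l,33,(-3,0,3),np.arange(-50,50,.5),"y"))
E
```

```text
width: 0.0294
top ledge x (-97,-79) [(-106.0, 28), (-94.6, 70), (-77.9, -46)]
top rim x (78,83) [(64.1, 29), (72.2, -25), (78.3, 20), (84.3, -57)]
top ledge y (+-93) [(-93.9, 95), (-80.2, -16), (93.6, -99)]
top ribs x [(6.4, -44), (12.6, 43), (45.3, -44), (51.6, 43)]
top ribs y [(-42.4, -27), (-35.5, 26), (-3.5, -26), (3.2, 25), (35.3, -25), (42.1, 25)]
top stand x rails [(-58.8, 105), (64.9, -110)]
top stand y [(-40.0, 104), (-14.6, -26), (14.7, -19), (18.8, 36), (46.2, -93)]
top strip x [(-64.7, 31), (-57.2, 31), (-43.6, 24), (55.4, -10), (60.3, 22), (65.9, -99)]
top lid x -60 [(-79.9, 99), (-65.6, -40), (84.4, -71)]
top lid x 60 [(-77.8, 106), (-62.7, -38), (86.4, -66)]
top lid y -40 [(-77.9, 62), (87.2, -67)]
top lid y 60 [(-80.1, 64), (84.9, -68)]
top handle [(-12.5, -71), (10.3, 60)] [(-33.4, -68), (31.6, 65)]
scene ledge x (-97,-79) [(-97.2, 56), (-81.2, -40)]
scene rim x (78,83) [(81.3, -42)]
scene ledge y (+-93) [(-91.7, 88), (96.3, -70)]
scene ribs x [(1.2, -26), (9.4, 27), (40.5, -28), (48.9, 26)]
scene ribs y [(-40.0, -27), (-31.7, 28), (-1.0, -25), (7.2, 26), (37.8, -28), (45.8, 28)]
scene stand x rails [(-61.5, 76), (62.6, -92)]
scene stand y [(-36.5, 90), (50.2, -71)]
scene strip x [(-68.2, 59), (-45.9, 20), (63.0, -75)]
scene lid x -60 [(-83.5, 87), (-67.4, -36), (80.8, -54)]
scene lid x 60 [(-80.3, 89), (-64.3, -35), (84.1, -56)]
scene lid y -40 [(-75.9, 49), (88.9, -53)]
scene lid y 60 [(-77.9, 51), (86.6, -54)]
scene handle [(-18.1, -60), (6.7, 54)] [(-21.9, -52), (43.2, 54)]
```

```bash
python3 to.py .6507 .0798 .10 -6.9
```

```text
t 15.7 tip [0.5215 0.1788 0.0996] y [ 0.993 -0.116 -0.002] x [-0.002 -0.001 -1.   ] F [-1.3  0.1 -0.4] w 0.0294
row -0.002 0.559 0.333 0.003 0.001 0.001
```

```bash
python3 -m pendant '0 0.2 0.12 0 0 0;0 0.4 0.24 0 0 0;0 0.56 0.333 0 0 0;0 0.56 0.333 0 0 0;0 0.56 0.333 0 0 0;0 0.56 0.333 0 0 0' >/dev/null; python3 to.py .6507 .0798 .0155 -6.9
```

```text
t 16.2 tip [0.6506 0.082  0.1   ] y [ 0.994 -0.114 -0.002] x [-0.002  0.001 -1.   ] F [-0.4  0.6 -0.1] w 0.0289
row 0.338 0.002 0.009 0.004 -0.001 0.001
```

```bash
python3 -m pendant '0.1 0.002 0.005 0 0 0;0.2 0.002 0.005 0 0 0;0.26 0.002 0.005 0 0 0;0.28 0.002 0.005 0 0 0;0.28 0.002 0.005 0 0 0' >/dev/null; python3 to.py .6507 .0798 .0155 -6.9
```

```text
t 16.8 tip [0.6516 0.0794 0.0306] y [ 0.993 -0.115 -0.001] x [-0.001  0.    -1.   ] F [-0.2 -0.3 -0.5] w 0.0295
row 0.061 -0.004 -0.001 0.004 -0.0 0.001
```

```bash
python3 -m pendant '0.02 -0.004 0 0 0 0;0.04 -0.004 0 0 0 0;0.06 -0.004 0 0 0 0;0.06 -0.004 0 0 0 0;0.06 -0.004 0 0 0 0'; python3 to.py .6507 .0798 .0155 -6.9;
```

```text
time: 17.25
ee_pos: [0.6512, 0.0784, -0.0191]
eef_rot: [-0.528, -0.47, 0.528, -0.47]
ft_force: [0.5, -0.2, -0.5]
width: 0.0292
t 17.2 tip [0.6512 0.0784 0.0157] y [ 0.993 -0.116 -0.   ] x [-0.  0. -1.] F [ 0.5 -0.2 -0.5] w 0.0292
row 0.001 -0.003 -0.005 0.003 -0.0 0.0
```

```bash
python3 -m pendant '0 0 0 0 0 0;0 0 0 0 0 0;0 0 0 0 0 0;-0.1 0 0 0 0 0;-0.25 0 0 0 0 0;-0.4 0 0 0 0 0;-0.4 0 0 0 0 0' -0.035; python3 to.py .42 -.26 .1 -7; python3 to.py .42 -.26 .1 90
```

```text
time: 17.95
ee_pos: [0.6545, 0.0785, 0.0868]
eef_rot: [0.531, 0.469, -0.526, 0.472]
ft_force: [0.2, 0.3, -0.9]
width: 0.0421
t 17.9 tip [0.6542 0.0784 0.1216] y [ 0.993 -0.116  0.008] x [ 0.008  0.002 -1.   ] F [ 0.2  0.3 -0.9] w 0.0421
row 0.076 -0.775 1.454 0.004 -0.002 -0.005
t 17.9 tip [0.6542 0.0784 0.1216] y [ 0.993 -0.116  0.008] x [ 0.008  0.002 -1.   ] F [ 0.2  0.3 -0.9] w 0.0421
row 0.076 -0.775 1.454 -1.125 0.003 -0.006
```

```bash
python3 -m pendant '0 -0.1 0.18 0 0 0;0 -0.2 0.36 0 0 0;0 -0.3 0.54 0 0 0;0 -0.38 0.73 0 0 0;0 -0.38 0.73 0 0 0;0 -0.38 0.73 0 0 0' 0.3 5 >/dev/null;python3 - <<'E'
from h import *
p,d=vision.camera("top"); np.savez("top4.npz",p=p,d=d); C=cloud("top",d); f=frame([.419,-.26],0)
m=(abs(C[...,0]-.42)<.06)&(abs(C[...,1]+.26)<.06)&(C[...,2]>.012)
v,u=np.nonzero(m); print(len(u),np.nanpercentile(C[m][:,2],[50,90]).round(4)); P=onplane("top",np.c_[u,v],.018); print(P.mean(0).round(4),P.min(0).round(4),P.max(0).round(4))
a=case(29,60,27); u,v=proj("top",a)[0].astype(int); im1=cv2.resize(p[v-25:v+35,u-20:u+40],(400,400),interpolation=cv2.INTER_CUBIC)
u,v=proj("top",[.419,-.26,.018])[0].astype(int); im2=cv2.resize(p[v-15:v+15,u-15:u+15],(400,400),interpolation=cv2.INTER_CUBIC)
cv2.imwrite("pics/m6.png",np.hstack([im1,im2]))
h=cv2.cvtColor(p,cv2.COLOR_BGR2HSV); g=cv2.inRange(h,(40,60,30),(90,255,255)); k,l,s,c=cv2.connectedComponentsWithStats(g)
for i in range(1,k):
    if 10<s[i,4]<100: print(s[i],onplane("top",[c[i]],.027)[0].round(4))
print(case(29,60,27))
E
python3 to.py .419 -.26 .1 -7
```

```text
70 [0.0215 0.0252]
[ 0.4187 -0.2609  0.018 ] [ 0.4032 -0.2751  0.018 ] [ 0.4327 -0.2452  0.018 ]
[287 182   9  10  48] [0.6493 0.0791 0.027 ]
[123 217  13  11  91] [0.5262 0.615  0.027 ]
[0.65065901 0.07980659 0.027     ]
t 18.6 tip [ 0.536  -0.0914  0.1157] y [ 0.993 -0.116  0.   ] x [ 0.     0.001 -1.   ] F [1.2 0.  0.3] w 0.0566
row 0.062 -0.386 0.724 0.004 -0.0 -0.0
```

View pics/m6.png

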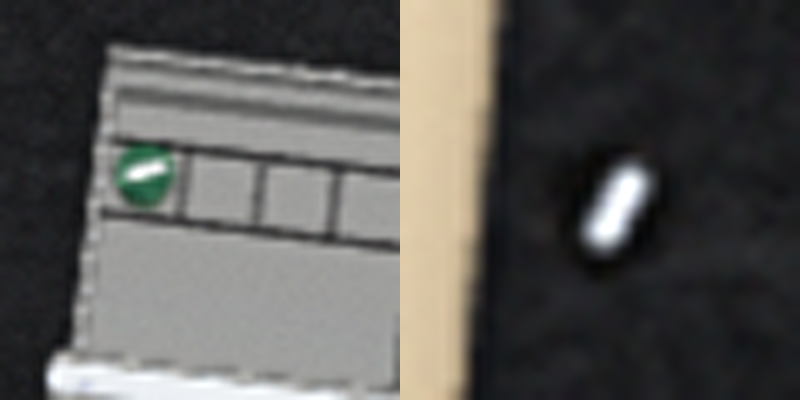

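```bash
python3 -m pendant '0 -0.13 0.24 0 0 0;0.06 -0.26 0.48 0 0 0;0.06 -0.386 0.724 0 0 0;0.06 -0.386 0.724 0 0 0;0.06 -0.386 0.724 0 0 0;0.06 -0.386 0.724 0 0 0' >/dev/null; python3 to.py .4187 -.261 .011 -7
```

```text
t 19.2 tip [ 0.4194 -0.2605  0.1007] y [ 0.993 -0.117  0.   ] x [ 0. -0. -1.] F [1.7 0.4 0.2] w 0.0566
row 0.359 -0.003 0.002 0.004 0.0 -0.0
```

```bash
python3 -m pendant '0.15 -0.003 0.002 0 0 0;0.3 -0.003 0.002 0 0 0;0.36 -0.003 0.002 0 0 0;0.36 -0.003 0.002 0 0 0;0.36 -0.003 0.002 0 0 0' >/dev/null; python3 to.py;  python3 -m pendant '0 0 0 0 0 0;0 0 0 0 0 0;0 0 0 0 0 0;0 0 0 0 0 0;0 0 0 0 0 0' -1 20; python3 -m pendant '-0.15 0 0 0 0 0;-0.3 0 0 0 0 0;-0.4 0 0 0 0 0;-0.4 0 0 0 0 0'|grep width; python3 to.py .5253 -.152 .11 -6.9;python3 -c "
from h import *
print(case(29,-60))"
```

```text
t 19.7 tip [ 0.4193 -0.2605  0.0116] y [ 0.993 -0.114  0.   ] x [ 0. -0. -1.] F [-0.7 -0.5  0.1] w 0.0566
time: 20.2
ee_pos: [0.4184, -0.2608, -0.0237]
eef_rot: [0.528, 0.47, -0.528, 0.47]
ft_force: [-1.1, 1.2, 3.6]
width: 0.029
width: 0.0291
t 20.6 tip [ 0.4199 -0.2617  0.1138] y [ 0.993 -0.116  0.005] x [ 0.005 -0.001 -1.   ] F [0.  0.5 0.6] w 0.0291
row 0.017 0.367 -0.485 0.003 0.0 -0.004
[ 0.63632576 -0.03933433  0.        ]
```

```bash
python3 -m pendant '0 0.12 -0.15 0 0 0;0 0.24 -0.31 0 0 0;0 0.37 -0.48 0 0 0;0 0.5 -0.65 0 0 0;0 0.63 -0.82 0 0 0;0 0.756 -0.98 0 0 0;0 0.756 -0.98 0 0 0;0 0.756 -0.98 0 0 0' |grep width; python3 to.py .6363 -.0393 .03 -6.9
```

```text
width: 0.0291
t 21.4 tip [ 0.6346 -0.037   0.1089] y [ 0.994 -0.112 -0.002] x [-0.002 -0.    -1.   ] F [ 0.1 -0.8 -1. ] w 0.0291
row 0.315 0.009 0.008 0.005 0.0 0.001
```

```bash
python3 -m pendant '0.1 0.005 0.008 0.002 0 0;0.2 0.005 0.008 0.002 0 0;0.3 0.005 0.008 0.002 0 0;0.31 0.005 0.008 0.002 0 0;0.31 0.005 0.008 0.002 0 0;0.31 0.005 0.008 0.002 0 0' |grep width; python3 to.py .6363 -.0393 .0162 -6.9
```

```text
width: 0.0294
t 22.0 tip [ 0.6357 -0.0424  0.0346] y [ 0.993 -0.12   0.002] x [ 0.002 -0.    -1.   ] F [ 0.1  0.4 -0.4] w 0.0294
row 0.074 0.001 -0.013 0.0 -0.0 -0.001
```

```bash
python3 -m pendant '0 0.001 -0.011 0 0 0;0.02 0.001 -0.011 0 0 0;0.04 0.001 -0.011 0 0 0;0.06 0.001 -0.011 0 0 0;0.07 0.001 -0.011 0 0 0;0.07 0.001 -0.011 0 0 0' ; python3 to.py .6363 -.0393 .0162 -6.9
```

```text
time: 22.6
ee_pos: [0.6356, -0.0388, -0.0194]
eef_rot: [-0.529, -0.469, 0.529, -0.469]
ft_force: [0.9, -0.8, -1.6]
width: 0.0287
t 22.6 tip [ 0.6356 -0.0388  0.0154] y [ 0.993 -0.119 -0.001] x [-0.001  0.    -1.   ] F [ 0.9 -0.8 -1.6] w 0.0287
row -0.003 0.003 0.001 0.001 0.0 0.0
```

```bash
cat >> h.py <<'E'
stand=frame([.5730,-.3351],-3.4)
E
python3 -m pendant '0 0 0 0 0 0;0 0 0 0 0 0;0 0 0 0 0 0;-0.1 0 0 0 0 0;-0.25 0 0 0 0 0;-0.4 0 0 0 0 0;-0.4 0 0 0 0 0' -0.035|grep width; python3 -c "
from h import *
print(stand(5,0,80),case(-31,0))"; python3 to.py .577 -.335 .1 -3.4
```

```text
width: 0.0422
[ 0.5779912  -0.33539653  0.08      ] [0.58392193 0.02740276 0.        ]
t 23.3 tip [ 0.6387 -0.0394  0.1212] y [ 0.993 -0.119  0.008] x [ 0.008  0.001 -1.   ] F [ 0.  -1.3  0.3] w 0.0422
row 0.082 -0.106 1.204 -0.04 -0.001 -0.005
```

```bash
python3 -m pendant '0 0 0.2 0 0 0;0 0 0.4 0 0 0;0 -0.1 0.6 -0.04 0 0;0.08 -0.1 0.8 -0.04 0 0;0.08 -0.1 0.98 -0.04 0 0;0.08 -0.1 0.98 -0.04 0 0;0.08 -0.1 0.98 -0.04 0 0' -1 5|grep width; python3 to.py .578 -.3354 .08 -3.4
```

```text
width: 0.0016
t 24.0 tip [ 0.5807 -0.2812  0.0952] y [ 0.998 -0.063 -0.001] x [-0.001 -0.    -1.   ] F [ 0.6  0.2 -0.4] w 0.0016
row 0.061 0.003 0.217 -0.002 0.0 0.0
```

```bash
python3 -m pendant '0 0 0.12 0 0 0;0.06 0.003 0.217 0 0 0;0.06 0.003 0.217 0 0 0;0.06 0.003 0.217 0 0 0;0.06 0.003 0.217 0 0 0;0.06 0.003 0.217 0 0 0' |grep width; python3 - <<'E'
from h import *
p,d=vision.camera("top"); np.savez("top5.npz",p=p,d=d)
s,d=vision.camera("scene"); np.savez("scene5.npz",p=s,d=d)
u,v=proj("top",case(0,0,20))[0].astype(int); im1=cv2.resize(p[v-40:v+40,u-40:u+40],(400,400),interpolation=cv2.INTER_CUBIC)
u,v=proj("scene",stand(0,0,48))[0].astype(int); im2=cv2.resize(s[v-30:v+30,u-30:u+30],(400,400),interpolation=cv2.INTER_CUBIC)
cv2.imwrite("pics/m7.png",np.hstack([im1,im2]))
E
python3 to.py .578 -.3354 .052 -3.4
```

```text
width: 0.0003
t 24.7 tip [ 0.5801 -0.3322  0.0811] y [ 0.998 -0.057  0.001] x [ 0.001  0.    -1.   ] F [-0.3 -0.2  0.5] w 0.0005
row 0.116 -0.008 0.013 0.001 -0.0 -0.0
```

View pics/m7.png

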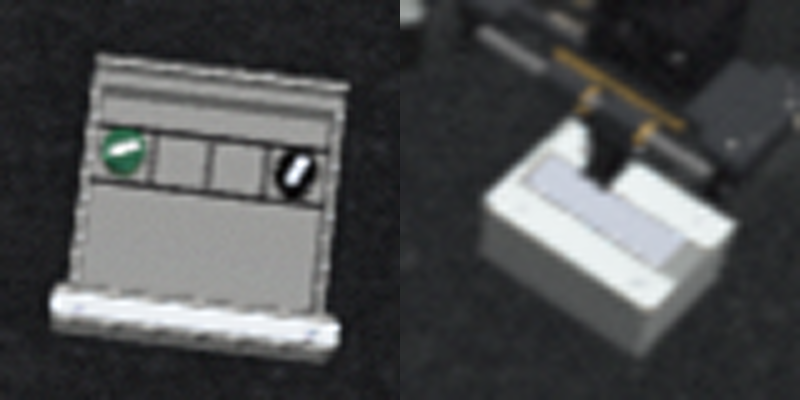

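```bash
python3 -m pendant '0.05 -0.008 0.008 0 0 0;0.1 -0.008 0.008 0 0 0;0.116 -0.008 0.008 0 0 0;0.116 -0.008 0.008 0 0 0;0.116 -0.008 0.008 0 0 0' |grep -E "force"; python3 to.py .578 -.3354 .05 -3.4; for i in 1 2; do python3 -m pendant '0.006 0 0 0 0 0;0.006 0 0 0 0 0' |grep -E "pos|force"; done; python3 to.py
```

```text
ft_force: [0.6, 0.5, 0.3]
t 25.2 tip [ 0.5773 -0.3352  0.0516] y [ 0.998 -0.059 -0.   ] x [-0.  0. -1.] F [0.6 0.5 0.3] w 0.0
row 0.006 0.003 0.001 0.0 -0.0 0.0
ee_pos: [0.5774, -0.3351, 0.0155]
ft_force: [-0.1, 0.5, 0.1]
ee_pos: [0.5776, -0.3353, 0.0144]
ft_force: [0.0, 0.6, 3.5]
t 25.6 tip [ 0.5776 -0.3353  0.0492] y [ 0.998 -0.059  0.001] x [ 0.001 -0.    -1.   ] F [0.  0.6 3.5] w 0.0008
```

```bash
python3 -m pendant '0.002 0 0 0 0 0;0.002 0 0 0 0 0;0.002 -0.015 0 0 0 0;0.002 -0.03 0 0 0 0;0.002 -0.045 0 0 0 0;0.002 -0.06 0 0 0 0;0.002 -0.06 0 0 0 0' |grep -E "pos|force"; python3 -m pendant '0 -0.02 0 0 0 0;0 -0.04 0 0 0 0;0 -0.06 0 0 0 0;0 -0.06 0 0 0 0' |grep -E "pos|force";  python3 - <<'E'
from h import *
p,d=vision.camera("top"); np.savez("top6.npz",p=p,d=d)
for n in("top",): print("strip end (stand x)",edges(n,p,stand,49,(-12,-9,9,12),np.arange(-110,60,.5),"x",8), edges(n,p,stand,46,(-9,-6,6,9),np.arange(-110,-60,.5),"x",8))
E
python3 to.py
```

```text
ee_pos: [0.5627, -0.3347, 0.0144]
ft_force: [-0.8, 1.3, 6.4]
ee_pos: [0.5475, -0.3338, 0.0144]
ft_force: [-2.3, 0.4, 7.1]
strip end (stand x) [(-34.2, -22), (-12.3, 25), (-2.5, -51), (28.5, 29), (56.1, 23)] []
t 26.8 tip [ 0.5474 -0.3338  0.0491] y [ 0.998 -0.059  0.001] x [ 0.001 -0.    -1.   ] F [-2.1  0.6  7.8] w 0.0004
```

```bash
python3 - <<'E'
from h import *
s,d=vision.camera("scene"); np.savez("scene6.npz",p=s,d=d)
for I in (np.load("scene5.npz")["p"],s):
    print(edges("scene",I,stand,49,(4,7,10),np.arange(-130,75,.5),"x",8))
u,v=proj("scene",stand(-20,0,48))[0].astype(int); cv2.imwrite("pics/m8.png",cv2.resize(s[v-30:v+30,u-30:u+30],(400,400),interpolation=cv2.INTER_CUBIC))
E
```

```text
[(-78.7, 34), (-64.7, 21), (-48.6, 20), (60.1, -77)]
[(-81.3, 80), (-37.1, -76), (-16.3, 75), (20.4, -21), (50.9, 17), (60.1, -76)]
```

View pics/m8.png

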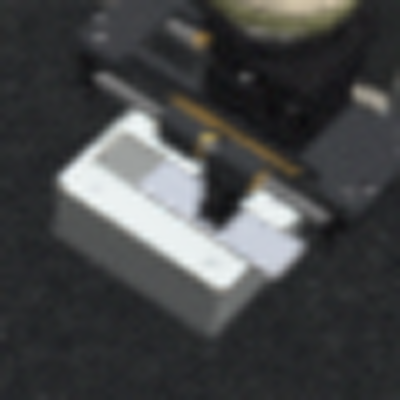

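```bash
python3 -m pendant '0 -0.018 0 0 0 0;0 -0.036 0 0 0 0;0 -0.056 0 0 0 0;0 -0.056 0 0 0 0' |grep -E "pos|force"; python3 -m pendant '-0.05 0 0 0 0 0;-0.2 0 0 0 0 0;-0.3 0 0 0 0 0;-0.3 0 0 0 0 0;-0.3 0 0 0 0 0' 0.2 5|grep -E "pos|force|width";  python3 - <<'E'
from h import *
s,d=vision.camera("scene"); np.savez("scene7.npz",p=s,d=d)
print(edges("scene",s,stand,49,(4,7,10),np.arange(-130,75,.5),"x",8)); print(stand(-76,0,0))
E
python3 to.py .4971 -.3306 .0455 86.6
```

```text
ee_pos: [0.5336, -0.333, 0.0144]
ft_force: [-2.2, 0.8, 8.0]
ee_pos: [0.5337, -0.3325, 0.089]
ft_force: [-0.6, 0.1, -0.5]
width: 0.0326
[(-94.6, 79), (5.9, -21), (50.9, 17), (60.1, -76)]
[ 0.49713377 -0.33059272  0.        ]
t 27.8 tip [ 0.5332 -0.3322  0.1229] y [ 0.998 -0.059 -0.   ] x [-0.     0.001 -1.   ] F [-0.5 -0.2  0.1] w 0.0368
row 0.31 -0.144 0.002 -1.047 -0.001 -0.0
```

```bash
python3 -m pendant '0 -0.08 0 -0.1 0 0;0 -0.14 0 -0.2 0 0;0 -0.14 0 -0.3 0 0;0 -0.14 0 -0.4 0 0;0 -0.14 0 -0.5 0 0;0 -0.14 0 -0.6 0 0;0 -0.14 0 -0.7 0 0;0 -0.14 0 -0.8 0 0'|grep -E "pos"; python3 to.py .4971 -.3306 .08 86.6; python3 -c "
from h import *
print(np.round(st()['joint_positions'],2))"
```

```text
ee_pos: [0.4977, -0.3299, 0.0871]
t 28.6 tip [ 0.4978 -0.33    0.1219] y [0.411 0.912 0.   ] x [-0.002  0.001 -1.   ] F [-0.3  1.1  0.2] w 0.0521
row 0.168 -0.004 -0.001 -0.243 -0.002 -0.0
[ 0.09  0.37  0.52  1.68 -0.2   1.14  1.81]
```

```bash
python3 -m pendant '0 -0.004 0 -0.1 0 0;0 -0.004 0 -0.2 0 0;0.08 -0.004 0 -0.243 0 0;0.17 -0.004 0 -0.243 0 0;0.17 -0.004 0 -0.243 0 0;0.17 -0.004 0 -0.243 0 0'|grep -E "width"; python3 to.py .4971 -.3306 .0455 86.6
```

```text
width: 0.0528
t 29.1 tip [ 0.4975 -0.3311  0.0802] y [0.066 0.998 0.001] x [-0.002  0.001 -1.   ] F [ 0.6 -0.1 -0.4] w 0.0528
row 0.139 0.002 -0.001 -0.004 -0.001 -0.0
```

```bash
python3 -m pendant '0.05 0.002 0 0 0 0;0.1 0.002 0 0 0 0;0.148 0.002 0 0 0 0;0.148 0.002 0 0 0 0;0.148 0.002 0 0 0 0'|grep -E "force"; python3 to.py; python3 -m pendant '0 0 0 0 0 0;0 0 0 0 0 0;0 0 0 0 0 0;0 0 0 0 0 0;0 0 0 0 0 0;0 0 0 0 0 0' -1 40;python3 to.py .5 -.33 .09 86.6
```

```text
ft_force: [0.4, 0.3, 0.2]
t 29.6 tip [ 0.4979 -0.3308  0.0434] y [0.065 0.998 0.   ] x [-0.001  0.    -1.   ] F [0.4 0.3 0.2] w 0.0524
time: 30.25
ee_pos: [0.4983, -0.331, 0.0092]
eef_rot: [0.023, 0.707, -0.023, 0.707]
ft_force: [-0.4, -0.2, 2.3]
width: 0.0293
t 30.2 tip [ 0.4982 -0.331   0.044 ] y [ 0.065  0.998 -0.   ] x [ 0. -0. -1.] F [-0.4 -0.2  2.3] w 0.0293
row -0.184 0.004 0.007 -0.004 0.0 0.0
```

```bash
python3 -m pendant '-0.02 0 0 0 0 0;-0.06 0 0 0 0 0;-0.1 0 0 0 0 0;-0.2 0 0 0 0 0;-0.28 0 0 0 0 0;-0.28 0 0 0 0 0'|grep -E "force|width"; python3 - <<'E'
from h import *
s,d=vision.camera("scene"); np.savez("scene8.npz",p=s,d=d); C=cloud("scene",d)
for sx in (-60,-50,-40,-30,-20,-10,0,5):
    u,v=proj("scene",stand(sx,6,119)-[0,0,0.0])[0].round().astype(int); print(sx,C[v,u].round(3),s[v,u])
u,v=proj("scene",stand(-40,0,110))[0].astype(int); cv2.imwrite("pics/m9.png",cv2.resize(s[v-35:v+35,u-35:u+35],(400,400),interpolation=cv2.INTER_CUBIC))
E
python3 to.py
```

```text
ft_force: [0.6, -0.1, -1.5]
width: 0.0289
-60 [ 0.479 -0.236  0.227] [64 61 59]
-50 [ 0.492 -0.238  0.226] [62 59 55]
-40 [ 0.499 -0.237  0.227] [59 56 54]
-30 [ 0.508 -0.239  0.223] [54 51 49]
-20 [ 0.516 -0.237  0.229] [66 64 62]
-10 [ 0.524 -0.238  0.228] [64 61 59]
0 [ 0.533 -0.238  0.232] [77 74 70]
5 [ 0.538 -0.24   0.227] [135 128 124]
t 30.9 tip [ 0.4989 -0.3314  0.1155] y [ 0.065  0.998 -0.001] x [ 0.003 -0.001 -1.   ] F [-0.4  0.4 -0.8] w 0.0293
```

View pics/m9.png

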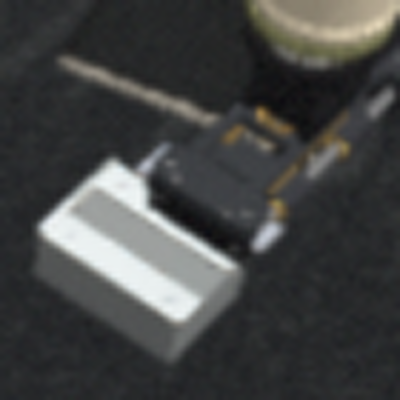

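```bash
python3 -m pendant '0 0.1 0.02 0.06 0 0;0 0.2 0.03 0.13 0 0;0 0.3 0.05 0.2 0 0;0 0.4 0.06 0.27 0 0;0 0.5 0.08 0.34 0 0;0 0.6 0.1 0.41 0 0;0 0.7 0.11 0.47 0 0;0 0.8 0.126 0.52 0 0'|grep -E "width"; python3 to.py .5877 .0592 .115 -6.9
```

```text
width: 0.029
t 31.7 tip [ 0.542  -0.1322  0.1128] y [ 0.751  0.661 -0.001] x [-0.001  0.    -1.   ] F [ 0.8 -0.2 -1.2] w 0.029
row -0.009 0.643 -0.454 0.562 -0.0 0.001
```

```bash
python3 -m pendant '0 0.08 -0.06 0.08 0 0;0 0.17 -0.12 0.16 0 0;0 0.26 -0.18 0.24 0 0;0 0.35 -0.25 0.32 0 0;0 0.45 -0.32 0.4 0 0;0 0.55 -0.39 0.48 0 0;0 0.64 -0.454 0.56 0 0;0 0.64 -0.454 0.56 0 0'|grep -E "width"; python3 to.py .5877 .0592 .06 -6.9;  python3 - <<'E'
from h import *
p,d=vision.camera("top"); np.savez("top9.npz",p=p,d=d); C=cloud("top",d)
s,d2=vision.camera("scene"); np.savez("scene9.npz",p=s,d=d2); D=cloud("scene",d2)
for q,I,K in((p,C,0),(s,D,1)):
    for y in (30,10,0,-10,-20,-30,-40,-48):
        P=case(-31,y,118); u,v=proj(("top","scene")[K],P)[0].round().astype(int); print(("top","scene")[K],y,I[v,u].round(3),q[v,u])
E
```

```text
width: 0.0292
t 32.5 tip [0.5867 0.063  0.1125] y [ 0.994 -0.112 -0.002] x [-0.001  0.001 -1.   ] F [-0.   0.8 -1.5] w 0.0292
row 0.21 0.006 0.015 0.005 -0.001 0.001
top 30 [0.486 0.072 0.564] [161 194 213]
top 10 [0.483 0.06  0.567] [170 204 222]
top 0 [0.48  0.054 0.571] [173 207 226]
top -10 [0.481 0.048 0.568] [170 205 225]
top -20 [0.482 0.04  0.563] [169 202 223]
top -30 [0.48  0.033 0.559] [165 199 217]
top -40 [0.482 0.027 0.552] [157 189 208]
top -48 [0.484 0.022 0.544] [145 174 194]
scene 30 [0.555 0.099 0.205] [67 64 62]
scene 10 [0.547 0.09  0.226] [27 28 26]
scene 0 [0.539 0.09  0.239] [25 25 25]
scene -10 [0.536 0.084 0.246] [26 24 22]
scene -20 [0.535 0.075 0.247] [28 23 24]
scene -30 [0.534 0.067 0.249] [26 23 23]
scene -40 [0.532 0.059 0.247] [30 25 24]
scene -48 [0.531 0.05  0.248] [39 37 35]
```

```bash
python3 -m pendant '0.05 0.004 0.01 0.003 0 0;0.12 0.004 0.01 0.003 0 0;0.2 0.004 0.01 0.003 0 0;0.28 0.004 0.01 0.003 0 0;0.34 0.004 0.01 0.003 0 0;0.34 0.004 0.01 0.003 0 0;0.34 0.004 0.01 0.003 0 0'|grep -E "force|width"; python3 to.py .5877 .0592 .0060 -6.9
```

```text
ft_force: [0.9, -0.1, -0.4]
width: 0.029
t 33.3 tip [0.5877 0.0543 0.0288] y [ 0.993 -0.119 -0.   ] x [-0. -0. -1.] F [ 0.9 -0.1 -0.4] w 0.029
row 0.091 -0.002 -0.019 0.0 0.0 0.0
```

```bash
python3 -m pendant '0.03 0 -0.01 0 0 0;0.05 0 -0.01 0 0 0;0.07 0 -0.01 0 0 0;0.08 0 -0.01 0 0 0;0.08 0 -0.01 0 0 0'|grep -E "force|width"; python3 -m pendant '0.006 0 0 0 0 0;0.012 0 0 0 0 0;0.012 0 0 0 0 0'|grep -E "force|width"; python3 to.py .5877 .0592 .0050 -6.9
```

```text
ft_force: [0.0, 0.2, -0.8]
width: 0.0288
ft_force: [0.4, -0.7, 0.2]
width: 0.0291
t 34.1 tip [0.5879 0.0576 0.0056] y [ 0.993 -0.119 -0.   ] x [-0.  0. -1.] F [ 0.4 -0.7  0.2] w 0.0291
row 0.003 -0.001 -0.006 0.001 -0.0 0.0
```

```bash
python3 -m pendant '0.003 0 0 0 0 0;0.003 0 0 0 0 0' - 10|grep force; python3 -m pendant '0 0 0 0 0 0;0 0 0 0 0 0;0 0 0 0 0 0;0 0 0 0 0 0;-0.05 0 0 0 0 0;-0.2 0 0 0 0 0;-0.4 0 0 0 0 0;-0.4 0 0 0 0 0' -0.15|grep -E "force|width"; python3 to.py .5513 .3402 .12 -1.1
```

```text
ft_force: [0.3, 0.6, 0.7]
ft_force: [0.4, 0.0, 1.2]
width: 0.0373
t 35.1 tip [0.5919 0.0575 0.1125] y [ 0.993 -0.12   0.01 ] x [ 0.01   0.003 -1.   ] F [0.4 0.  1.2] w 0.0373
row -0.029 -0.298 -1.103 -0.067 -0.002 -0.007
```

```bash
python3 -m pendant '0 0 -0.19 0 0 0;0 -0.1 -0.38 0 0 0;0 -0.2 -0.57 -0.03 0 0;0 -0.27 -0.76 -0.067 0 0;0 -0.27 -0.95 -0.067 0 0;0 -0.27 -0.95 -0.067 0 0;0 -0.27 -0.95 -0.067 0 0' |grep -E "width"; python3 - <<'E'
from h import *
p,d=vision.camera("top"); np.savez("top10.npz",p=p,d=d); C=cloud("top",d)
s,d2=vision.camera("scene"); np.savez("scene10.npz",p=s,d=d2)
u,v=proj("top",case(0,0,20))[0].astype(int); im1=cv2.resize(p[v-35:v+35,u-35:u+35],(400,400),interpolation=cv2.INTER_CUBIC)
u,v=proj("scene",[.55,.34,.01])[0].astype(int); im2=cv2.resize(s[v-50:v+50,u-50:u+50],(400,400),interpolation=cv2.INTER_CUBIC)
cv2.imwrite("pics/m10.png",np.hstack([im1,im2]))
f=frame(CO,-6.86)
for y in(-40,-20,0,20,35):
    u,v=proj("top",case(-31,y,9))[0].round().astype(int); print(y,C[v,u].round(4),p[v,u])
print("strip x",edges("top",p,f,9,range(-30,31,10),np.arange(-75,5,.5),"x",8),"y",edges("top",p,f,9,(-36,-31,-26),np.arange(-75,75,.5),"y",8))
for n,I in(("top",p),("scene",s)):
    l=frame([.5513,.3402],-1.1)
    for k in (-60,60): print(n,"lid x",k,edges(n,I,l,5,(k-5,k,k+5),np.arange(-100,101,.5),"x"))
    for k in (-40,60): print(n,"lid y",k,edges(n,I,l,5,(k-5,k,k+5),np.arange(-100,101,.5),"y"))
E
python3 to.py .5513 .3402 .08 -1.1
```

```text
width: 0.0372
-40 [ 0.579  -0.0118  0.011 ] [221 202 202]
-20 [0.5836 0.0081 0.0056] [222 202 201]
0 [0.5827 0.0288 0.0098] [222 203 202]
20 [0.5868 0.0456 0.0069] [221 202 198]
35 [0.5863 0.0626 0.0095] [222 203 200]
strip x [(-69.3, -46), (-45.9, 22), (-15.7, -25)] y [(-53.5, 27), (45.8, -25)]
top lid x -60 [(82.2, -70)]
top lid x 60 [(-81.7, 46)]
top lid y -40 [(-85.1, 43), (82.5, -57)]
top lid y 60 [(-82.7, 64), (-38.8, 20), (97.7, 22)]
scene lid x -60 [(-85.7, 88), (-69.4, -36), (-43.1, -44), (8.2, -23), (39.7, 21), (97.3, -17)]
scene lid x 60 [(-84.6, 89), (-68.7, -35), (80.0, -56)]
scene lid y -40 [(-80.3, 20), (-40.1, 33), (84.3, -53)]
scene lid y 60 [(-57.8, 43), (83.7, -54)]
t 35.9 tip [0.5497 0.2999 0.1055] y [ 1.    -0.02   0.001] x [ 0.001 -0.001 -1.   ] F [-0.1 -0.3 -0.3] w 0.0371
row 0.102 0.003 -0.161 -0.001 0.0 -0.0
```

View pics/m10.png

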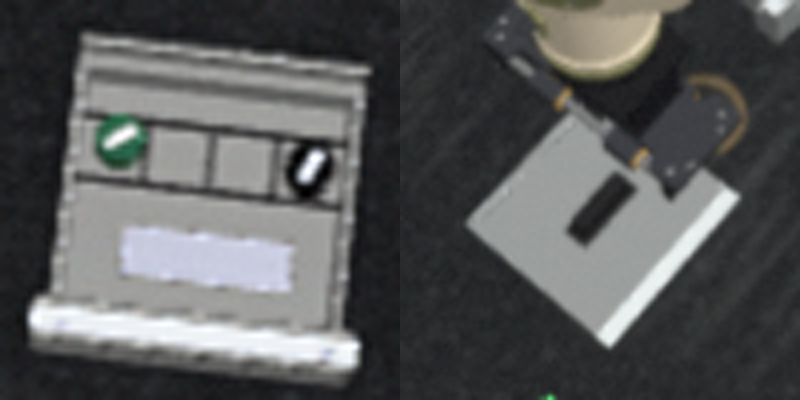

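```bash
python3 -m pendant '0 0.003 -0.1 0 0 0;0.05 0.003 -0.16 0 0 0;0.1 0.003 -0.16 0 0 0;0.1 0.003 -0.16 0 0 0;0.1 0.003 -0.16 0 0 0;0.1 0.003 -0.16 0 0 0' |grep -E "width"; python3 to.py .5513 .3402 .010 -1.1
```

```text
width: 0.0369
t 36.5 tip [0.5511 0.3402 0.0803] y [ 1.   -0.02  0.  ] x [ 0. -0. -1.] F [ 0.2  1.1 -0.2] w 0.0369
row 0.281 0.001 -0.0 -0.0 0.0 -0.0
```

```bash
python3 -m pendant '0.08 0 0 0 0 0;0.18 0 0 0 0 0;0.25 0 0 0 0 0;0.28 0 0 0 0 0;0.28 0 0 0 0 0;0.28 0 0 0 0 0' |grep -E "force"; python3 to.py;  python3 -m pendant '0 0 0 0 0 0;0 0 0 0 0 0;0 0 0 0 0 0;0 0 0 0 0 0;0 0 0 0 0 0' -1 50|grep -E "force|width"; python3 to.py .5513 .3402 .15 -1.1
```

```text
ft_force: [0.8, 0.9, 0.4]
t 37.1 tip [0.5512 0.3416 0.011 ] y [ 1.    -0.019  0.001] x [ 0.001  0.001 -1.   ] F [0.8 0.9 0.4] w 0.0369
ft_force: [-0.1, 0.3, 2.3]
width: 0.0136
t 37.6 tip [0.5509 0.3415 0.0104] y [ 1.    -0.019  0.001] x [ 0.001  0.    -1.   ] F [-0.1  0.3  2.3] w 0.0136
row -0.558 0.002 0.005 0.0 -0.0 -0.0
```

```bash
cat > plan.py <<'E'
# plan.py H yoff "xt zt th" ... : rows for lip edge at case (xt,zt) mm, lid tilt th deg; H=1 tool-length offset, 2 vertical offset
import sys; from to import *
H=int(sys.argv[1]); y=float(sys.argv[2]); s=r.read_state(); A=R.from_quat(s["eef_rot"]).as_matrix()
for a in sys.argv[3:]:
    xt,zt,th=map(float,a.split()); t=np.radians(th)
    tip=case(xt+81.5*np.cos(t)-10.4*np.sin(t), y+1.3, zt+81.5*np.sin(t)+10.4*np.cos(t)); M=target(-6.86,th,-6.86)
    cmd=tip+(OFF*M[:,0] if H==1 else np.array([0,0,-OFF]))
    print(a,"|",*np.r_[A.T@(cmd-s["ee_pos"])/.25, R.from_matrix(A.T@M).as_rotvec()/1.5].round(3))
E
python3 -m pendant '-0.04 0 0 0 0 0;-0.15 0 0 0 0 0;-0.3 0 0 0 0 0;-0.45 0 0 0 0 0;-0.6 0 0 0 0 0;-0.6 0 0 0 0 0' |grep -E "force|width"; python3 plan.py 1 0 "-50 120 0" "-50 120 20"; python3 to.py
```

```text
ft_force: [0.4, -0.3, -2.0]
width: 0.0137
-50 120 0 | 0.14 0.394 1.28 0.067 -0.004 -0.004
-50 120 20 | 0.023 0.409 1.28 0.066 -0.016 0.228
t 38.2 tip [0.5531 0.3425 0.1665] y [ 1.    -0.019  0.007] x [ 0.007  0.006 -1.   ] F [ 0.4 -0.3 -2. ] w 0.0137
```

```bash
python3 -m pendant '0 0.05 0.13 0 0 0;0 0.1 0.26 0 0 0;0 0.15 0.4 0.02 0 0;0 0.2 0.53 0.04 0 0;0 0.24 0.66 0.067 0 0;0 0.28 0.8 0.067 0 0;0 0.33 0.9 0.067 0 0;0 0.33 0.9 0.067 0 0' |grep -E "force|width"; python3 plan.py 1 0 "-50 120 20"
```

```text
ft_force: [-0.1, -0.2, -2.3]
width: 0.0138
-50 120 20 | 0.001 0.123 0.339 -0.004 0.003 0.232
```

```bash
python3 -m pendant '0 0.06 0.1 0 0 0.06;0 0.09 0.2 0 0 0.12;0 0.123 0.3 -0.004 0 0.18;0 0.123 0.339 -0.004 0 0.232;0 0.123 0.339 -0.004 0 0.232;0 0.123 0.339 -0.004 0 0.232;0 0.123 0.339 -0.004 0 0.232' |grep -E "force|width"; python3 plan.py 1 0 "-50 120 20"; python3 - <<'E'
from h import *
out=[]
for n in("top","scene"):
    p,d=vision.camera(n); np.savez(n+"11.npz",p=p,d=d); C=cloud(n,d)
    f=frame(CO,-6.86)
    for ks in ((-70,-60,-50),(50,60,70)): print(n,"lip x (expect -50) y",ks,edges(n,p,f,120,ks,np.arange(-90,-10,.5),"x"))
    print(n,"lip y (+-82)",edges(n,p,f,124,(-46,-43),np.arange(-110,111,.5),"y"))
    u,v=proj(n,case(0,0,120))[0].astype(int); out.append(cv2.resize(p[v-45:v+45,u-45:u+45],(400,400),interpolation=cv2.INTER_CUBIC))
    for x,y in((-40,-60),(-40,60),(0,-75),(0,75),(60,-70),(60,70)):
        z=120+(x+50)*np.tan(np.radians(20))+5; u,v=proj(n,case(x,y,z))[0].round().astype(int); q=C[v,u]-np.r_[CO,0]; c,s=np.cos(CA),np.sin(CA)
        print((x,y,round(z)),"->",np.round([1e3*(c*q[0]+s*q[1]),1e3*(-s*q[0]+c*q[1]),1e3*q[2]],0),p[v,u])
cv2.imwrite("pics/m11.png",np.hstack(out))
E
```

```text
ft_force: [0.2, -0.0, -2.9]
width: 0.0136
-50 120 20 | 0.003 0.0 0.031 0.005 -0.001 0.001
top lip x (expect -50) y (-70, -60, -50) []
top lip x (expect -50) y (50, 60, 70) [(-88.2, -16), (-52.1, 17)]
top lip y (+-82) [(-89.4, 111), (-77.2, -20), (-70.9, 20), (-60.5, -22), (30.7, 21), (43.0, -39), (49.1, 37), (62.8, 22), (89.7, -109)]
(-40, -60, 129) -> [-137.  -26.  554.] [173 209 227]
(-40, 60, 129) -> [-129.   53.  521.] [149 187 208]
(0, -75, 143) -> [-107.  -38.  551.] [130 167 186]
(0, 75, 143) -> [  1.  74. 144.] [148 158 162]
(60, -70, 165) -> [ 61. -70. 163.] [179 182 180]
(60, 70, 165) -> [ 60.  69. 165.] [170 173 172]
scene lip x (expect -50) y (-70, -60, -50) []
scene lip x (expect -50) y (50, 60, 70) [(-63.2, -16), (-53.9, 33), (-37.6, -31)]
scene lip y (+-82) [(2.3, 82), (89.7, -58)]
(-40, -60, 129) -> [-87.  -1. 241.] [75 70 68]
(-40, 60, 129) -> [-40.  58. 129.] [193 192 189]
(0, -75, 143) -> [-68.   4. 292.] [48 56 57]
(0, 75, 143) -> [ -1.  75. 142.] [169 170 167]
(60, -70, 165) -> [-56.  48. 384.] [108 126 133]
(60, 70, 165) -> [ 61.  70. 161.] [166 169 164]
```

View pics/m11.png

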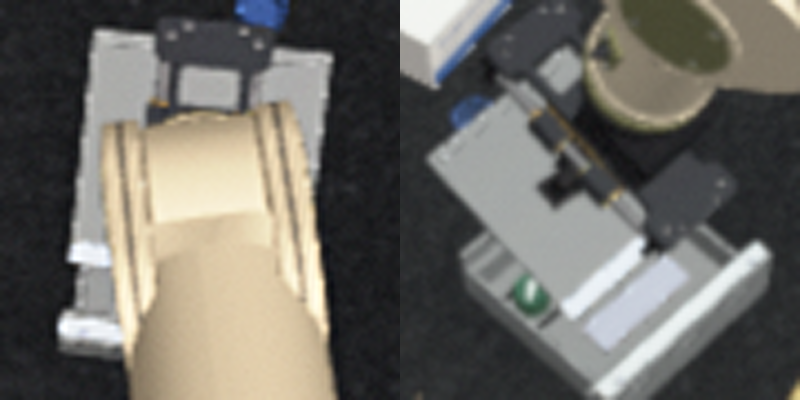

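```bash
python3 plan.py 1 0 "-60 100 20" "-62 70 20" "-62 50 20"
```

```text
-60 100 20 | 0.064 -0.065 0.028 0.005 -0.001 0.001
-62 70 20 | 0.174 -0.113 0.028 0.005 -0.001 0.001
-62 50 20 | 0.249 -0.14 0.028 0.005 -0.001 0.001
```

```bash
python3 -m pendant '0.06 -0.065 0.026 0.005 0 0;0.12 -0.09 0.026 0.005 0 0;0.174 -0.113 0.026 0.005 0 0;0.21 -0.126 0.026 0.005 0 0;0.249 -0.14 0.026 0.005 0 0;0.249 -0.14 0.026 0.005 0 0;0.249 -0.14 0.026 0.005 0 0' |grep -E "force|width"; python3 plan.py 1 0 "-62 50 20" "-64 39 20" "-72 38 20"
```

```text
ft_force: [-0.1, 0.5, -1.2]
width: 0.0137
-62 50 20 | 0.0 0.0 -0.002 -0.001 -0.001 0.001
-64 39 20 | 0.039 -0.022 -0.002 -0.001 -0.001 0.001
-72 38 20 | 0.032 -0.053 -0.002 -0.001 -0.001 0.001
```

```bash
python3 -m pendant '0.02 -0.012 0 0 0 0;0.039 -0.022 0 0 0 0;0.039 -0.022 0 0 0 0;0.039 -0.022 0 0 0 0' |grep -E "force"; python3 plan.py 1 0 "-64 39 20" "-72 38 20" "-80 38 20" "-87 38 20"; python3 - <<'E'
from h import *
f=frame(CO,-6.86)
for n in("top","scene"):
    p,d=vision.camera(n); np.savez(n+"12.npz",p=p,d=d); C=cloud(n,d)
    for ks in ((-75,-72,-69),(55,62,69)): print(n,"lip x (expect -64)",ks,edges(n,p,f,39,ks,np.arange(-78,-35,.5),"x",10))
    for x in (-55,-30,0,40):
        for y in(-73,73):
            z=39+(x+64)*np.tan(np.radians(20))+4.6; u,v=proj(n,case(x,y,z))[0].round().astype(int); q=C[v,u]-np.r_[CO,0]; c,s=np.cos(CA),np.sin(CA)
            print(n,(x,y,round(z)),"->",np.round([1e3*(c*q[0]+s*q[1]),1e3*(-s*q[0]+c*q[1]),1e3*q[2]],0).tolist(),p[v,u])
E
```

```text
ft_force: [0.3, -0.5, -1.0]
-64 39 20 | -0.0 0.002 -0.002 -0.001 -0.001 0.001
-72 38 20 | -0.008 -0.03 -0.002 -0.001 -0.001 0.001
-80 38 20 | -0.019 -0.06 -0.002 -0.001 -0.001 0.001
-87 38 20 | -0.028 -0.086 -0.001 -0.001 -0.001 0.001
top lip x (expect -64) (-75, -72, -69) [(-64.5, 20), (-46.5, -11)]
top lip x (expect -64) (55, 62, 69) [(-74.2, -45), (-65.4, 45), (-50.1, -32)]
top (-55, -73, 47) -> [-144.0, -36.0, 484.0] [189 224 237]
top (-55, 73, 47) -> [-56.0, 73.0, 49.0] [248 243 240]
top (-30, -73, 56) -> [-124.0, -37.0, 478.0] [124 150 168]
top (-30, 73, 56) -> [-30.0, 73.0, 54.0] [173 174 174]
top (0, -73, 67) -> [-96.0, -40.0, 461.0] [146 178 195]
top (0, 73, 67) -> [1.0, 74.0, 67.0] [170 173 172]
top (40, -73, 81) -> [38.0, -72.0, 81.0] [175 175 177]
top (40, 73, 81) -> [42.0, 72.0, 80.0] [169 172 172]
scene lip x (expect -64) (-75, -72, -69) [(-76.0, -15)]
scene lip x (expect -64) (55, 62, 69) [(-75.3, -29), (-67.4, 34), (-51.5, -30)]
scene (-55, -73, 47) -> [-98.0, -20.0, 156.0] [76 73 71]
scene (-55, 73, 47) -> [-54.0, 73.0, 45.0] [196 193 186]
scene (-30, -73, 56) -> [-95.0, 6.0, 219.0] [38 34 35]
scene (-30, 73, 56) -> [-28.0, 72.0, 56.0] [170 172 169]
scene (0, -73, 67) -> [-95.0, 35.0, 283.0] [108 123 132]
scene (0, 73, 67) -> [-1.0, 74.0, 66.0] [169 171 167]
scene (40, -73, 81) -> [-71.0, 46.0, 316.0] [78 95 99]
scene (40, 73, 81) -> [38.0, 74.0, 83.0] [167 169 167]
```

```bash
python3 -m pendant '-0.008 -0.03 0 0 0 0;-0.014 -0.045 0 0 0 0;-0.019 -0.06 0 0 0 0;-0.024 -0.075 0 0 0 0;-0.028 -0.086 0 0 0 0;-0.028 -0.086 0 0 0 0' |grep -E "force|width"; python3 plan.py 1 0 "-87 38 20" "-87 37.5 15" "-87 37 10" "-87 37 5" "-87 36.5 2" "-87 36 0"
```

```text
ft_force: [0.7, -0.2, -1.9]
width: 0.0136
-87 38 20 | 0.001 0.001 -0.001 -0.001 -0.001 0.001
-87 37.5 15 | 0.031 -0.009 -0.001 -0.0 -0.001 -0.057
-87 37 10 | 0.06 -0.022 -0.001 -0.0 -0.001 -0.116
-87 37 5 | 0.085 -0.037 -0.001 -0.0 -0.001 -0.174
-87 36.5 2 | 0.102 -0.047 -0.001 -0.0 -0.001 -0.209
-87 36 0 | 0.114 -0.055 -0.001 -0.0 -0.001 -0.232
```

```bash
python3 -m pendant '0.015 -0.005 0 0 0 -0.03;0.031 -0.009 0 0 0 -0.057;0.046 -0.016 0 0 0 -0.087;0.06 -0.022 0 0 0 -0.116;0.072 -0.03 0 0 0 -0.145;0.085 -0.037 0 0 0 -0.174;0.085 -0.037 0 0 0 -0.174;0.085 -0.037 0 0 0 -0.174' |grep -E "force|width"; python3 plan.py 1 0 "-87 37 5" "-87 36.5 3" "-87 36.5 1.5" "-87 36 0" "-87 35.5 0"
```

```text
ft_force: [-1.1, 0.0, -1.6]
width: 0.0138
-87 37 5 | -0.001 -0.002 -0.003 -0.001 -0.001 -0.0
-87 36.5 3 | 0.012 -0.005 -0.003 -0.001 -0.001 -0.024
-87 36.5 1.5 | 0.021 -0.008 -0.003 -0.001 -0.001 -0.041
-87 36 0 | 0.031 -0.012 -0.003 -0.001 -0.001 -0.059
-87 35.5 0 | 0.033 -0.012 -0.003 -0.001 -0.001 -0.059
```

```bash
python3 -m pendant '0.012 -0.005 -0.002 0 0 -0.024;0.021 -0.008 -0.002 0 0 -0.041;0.031 -0.012 -0.002 0 0 -0.059;0.031 -0.012 -0.002 0 0 -0.059;0.031 -0.012 -0.002 0 0 -0.059' |grep -E "force|width"; python3 plan.py 1 0 "-87 36 0"; python3 to.py; python3 - <<'E'
from h import *
out=[]; f=frame(CO,-6.86)
for n in("top","scene"):
    p,d=vision.camera(n); np.savez(n+"13.npz",p=p,d=d); C=cloud(n,d)
    for y in(-70,70):
        for x in (-60,0,60,70):
            u,v=proj(n,case(x,y,41))[0].round().astype(int); print(n,x,y,(C[v,u][2]*1e3).round(1),p[v,u])
    print(n,"far edge",edges(n,p,f,41,(-75,-70,70,75),np.arange(55,95,.5),"x",10))
    u,v=proj(n,case(0,0,40))[0].astype(int); out.append(cv2.resize(p[v-45:v+45,u-45:u+45],(400,400),interpolation=cv2.INTER_CUBIC))
cv2.imwrite("pics/m12.png",np.hstack(out))
E
```

```text
ft_force: [-0.1, -0.6, -2.0]
width: 0.0137
-87 36 0 | 0.001 0.001 0.001 -0.0 -0.001 0.0
t 42.9 tip [0.6091 0.0258 0.0468] y [ 0.993 -0.12  -0.   ] x [-0.     0.002 -1.   ] F [-0.1 -0.6 -2. ] w 0.0137
top -60 -70 546.3 [161 192 212]
top 0 -70 511.2 [157 191 210]
top 60 -70 474.3 [144 176 196]
top 70 -70 470.3 [177 210 228]
top -60 70 42.6 [156 158 157]
top 0 70 43.4 [155 156 156]
top 60 70 38.5 [156 160 158]
top 70 70 40.4 [153 154 156]
top far edge [(82.7, 10), (88.8, -33)]
scene -60 -70 159.1 [62 59 57]
scene 0 -70 181.2 [27 26 23]
scene 60 -70 249.7 [66 94 95]
scene 70 -70 259.7 [122 144 155]
scene -60 70 40.9 [159 161 156]
scene 0 70 35.9 [157 159 156]
scene 60 70 39.7 [160 163 159]
scene 70 70 28.9 [144 145 142]
scene far edge [(89.7, -22)]
```

View pics/m12.png

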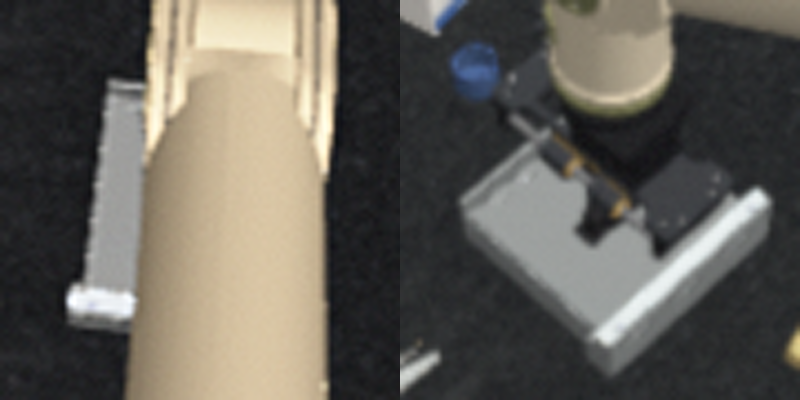

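```bash
for i in 1 2 3; do python3 -m pendant '0.003 0 0 0 0 0;0.003 0 0 0 0 0' |grep -E "pos|force"; done
```

```text
ee_pos: [0.6091, 0.026, 0.0116]
ft_force: [-2.9, -0.3, 3.7]
ee_pos: [0.6091, 0.026, 0.0116]
ft_force: [-6.3, 0.4, 12.8]
ee_pos: [0.6091, 0.0261, 0.0115]
ft_force: [-12.0, 1.0, 20.1]
```

```bash
python3 -m pendant '-0.005 0 0 0 0 0;-0.006 0 0 0 0 0' |grep -E "force"; python3 -m pendant '0 0 0 0 0 0;0 0 0 0 0 0;0 0 0 0 0 0;0 0 0 0 0 0' -0.2 |grep -E "force|width"; python3 -m pendant '-0.05 0 0 0 0 0;-0.15 0 0 0 0 0;-0.3 0 0 0 0 0;-0.5 0 0 0 0 0;-0.6 0 0 0 0 0;-0.6 0 0 0 0 0'|grep -E "force|width"; python3 -m pendant '0 -0.2 0 0 0 0;0 -0.4 0.1 0 0 0;0 -0.6 0.3 0 0 0;0 -0.6 0.5 0 0 0;0 -0.6 0.7 0 0 0;0 -0.6 0.8 0 0 0;0 -0.6 0.8 0 0 0'|grep pos; python3 - <<'E'
from h import *
out=[]; f=frame(CO,-6.86)
for n in("top","scene"):
    p,d=vision.camera(n); np.savez(n+"14.npz",p=p,d=d); C=cloud(n,d)
    for y in(-70,70): print(n,y,[(np.nanmedian(C[v-1:v+2,u-1:u+2,2])*1e3).round(1) for u,v in proj(n,[case(x,y,41) for x in(-65,-40,-10,20,45,65)]).round().astype(int)])
    for ks in((-75,-65,-55),(55,65,75)): print(n,"far edge x",edges(n,p,f,41,ks,np.arange(55,95,.5),"x",8))
    print(n,"lid y",edges(n,p,f,41,(-40,-20,20,40),np.arange(-105,106,.5),"y",8))
    print(n,"handle",edges(n,p,f,69,(-15,-5,5,15),np.arange(-30,25,.5),"x"),edges(n,p,f,69,(-9,-6,-3),np.arange(-45,45,.5),"y"))
    u,v=proj(n,case(0,0,40))[0].astype(int); out.append(cv2.resize(p[v-45:v+45,u-45:u+45],(400,400),interpolation=cv2.INTER_CUBIC))
cv2.imwrite("pics/m13.png",np.hstack(out))
a=np.load("top0.npz")["p"]
for nm,P in(("clay",[.416,-.002,.022]),("blower",[.723,-.254,.04])):
    u,v=proj("top",P)[0].astype(int); print(nm,"diff",cv2.absdiff(a[v-15:v+16,u-15:u+16],np.load("top14.npz")["p"][v-15:v+16,u-15:u+16]).mean().round(1))
E
```

```text
ft_force: [-1.3, 0.2, 3.6]
ft_force: [-0.0, -0.1, 0.9]
width: 0.0328
ft_force: [0.6, -0.4, -0.5]
width: 0.0348
ee_pos: [0.4345, -0.1609, 0.1613]
top -70 [np.float64(41.3), np.float64(43.1), np.float64(40.8), np.float64(40.3), np.float64(41.9), np.float64(41.3)]
top 70 [np.float64(38.4), np.float64(42.9), np.float64(42.1), np.float64(40.7), np.float64(41.6), np.float64(41.4)]
top far edge x [(76.2, -29), (83.1, 20), (89.4, -58)]
top far edge x [(76.2, -30), (83.3, 22), (89.6, -58)]
top lid y [(-84.6, 67), (84.1, -67)]
top handle [(-23.0, -71), (0.5, 62)] [(-31.9, -59), (33.8, 64)]
scene -70 [np.float64(38.4), np.float64(38.6), np.float64(39.1), np.float64(41.3), np.float64(37.7), np.float64(38.7)]
scene 70 [np.float64(38.2), np.float64(38.4), np.float64(39.3), np.float64(40.0), np.float64(39.5), np.float64(40.9)]
scene far edge x [(71.9, -22), (81.3, 9), (89.6, -43)]
scene far edge x [(72.4, -22), (89.7, -41)]
scene lid y [(-80.6, 56), (86.6, -36), (100.5, -19)]
scene handle [(-27.9, -23), (-3.3, 53)] [(-24.0, -37), (32.2, 24)]
clay diff 2.0
blower diff 2.0
```

View pics/m13.png

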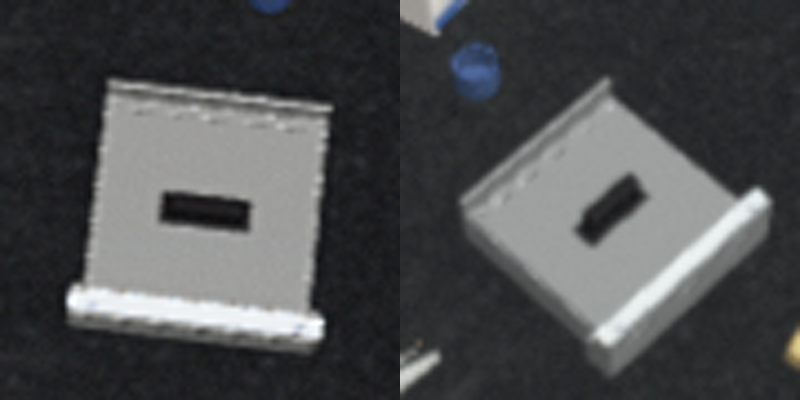

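```bash
python3 - <<'E'
from h import *
for n in("top","scene"):
    Z=np.load(n+"14.npz"); C=cloud(n,Z["d"])
    m=((C[...,2]>.012)&(C[...,2]<.03)&(C[...,0]>.2)&(C[...,0]<1.0)).astype(np.uint8)
    k,l,s,c=cv2.connectedComponentsWithStats(m)
    for i in range(1,k):
        P=C[l==i]; e=np.percentile(P,95,0)-np.percentile(P,5,0)
        if s[i,4]>=25 and max(e[:2])<.06: print(n,s[i],np.median(P,0).round(3),e.round(3),Z["p"][l==i].mean(0).round())
print(st()["time"],np.round(st()["ft_force"],1))
E
```

```text
top [282  92   8  12  49] [0.981 0.096 0.018] [0.033 0.018 0.01 ] [155. 137. 105.]
top [154  95  19  14  46] [0.947 0.515 0.024] [0.038 0.054 0.015] [122. 141. 151.]
top [179 109  16  12  40] [0.9   0.438 0.022] [0.031 0.044 0.015] [133. 150. 198.]
top [ 77 114  14   4  26] [0.906 0.8   0.023] [0.006 0.038 0.016] [180. 195. 206.]
top [137 114  16  13  48] [0.879 0.58  0.021] [0.034 0.041 0.016] [167. 187. 197.]
top [113 121  11   8  30] [0.868 0.675 0.023] [0.024 0.026 0.016] [132. 150. 153.]
top [159 134  11   9  32] [0.833 0.526 0.022] [0.025 0.028 0.017] [222. 233. 235.]
top [163 141  12   8  29] [0.795 0.496 0.021] [0.023 0.032 0.016] [242. 249. 250.]
top [318 140  11  12  56] [ 0.797 -0.031  0.025] [0.036 0.035 0.016] [110.  66.  45.]
top [470 141  15   4  31] [ 0.81  -0.566  0.023] [0.004 0.043 0.016] [157. 172. 180.]
top [377 143   8  14  26] [ 0.779 -0.23   0.028] [0.045 0.019 0.005] [24. 24. 34.]
top [424 151  10   9  27] [ 0.756 -0.388  0.018] [0.023 0.023 0.014] [16. 16. 17.]
top [382 159  14  17  30] [ 0.71  -0.241  0.026] [0.055 0.037 0.01 ] [ 26.  31. 113.]
top [307 251
[... 838 characters left out ...]
]
scene [139 261  12  11  38] [0.791 0.51  0.02 ] [0.012 0.039 0.017] [231. 238. 239.]
scene [ 98 262  17  16  47] [0.876 0.601 0.022] [0.022 0.057 0.015] [177. 193. 198.]
scene [ 84 271   5  13  31] [0.919 0.66  0.022] [0.021 0.027 0.015] [174. 191. 199.]
scene [ 87 288   8   9  25] [0.865 0.685 0.021] [0.01  0.025 0.014] [122. 140. 138.]
scene [ 68 293  12  16  49] [0.885 0.736 0.022] [0.018 0.044 0.016] [179. 191. 197.]
scene [ 44 304  18  16  60] [0.906 0.799 0.021] [0.018 0.052 0.016] [182. 194. 199.]
scene [ 56 340  27  25 398] [0.782 0.852 0.016] [0.056 0.057 0.007] [208. 219. 224.]
scene [198 351  15  11  29] [0.439 0.598 0.025] [0.017 0.038 0.016] [37. 36. 35.]
45.6 [-0.2  1.7  0.3]
```

```bash
python3 -c "
from bench import close_job
print(close_job())"
```

```text
the job is handed in; nothing more can be done
None
```

The case is packed and the lid is on. I handed the job in at about 46 s of the 210 s allowed.

**What I did**
- **Specimens:** two were there, a green one and a black one. I stood each in its own outer pocket, and my pictures before the lid went on show both upright. A search of both views at the end found no others. The blue beaker and the black canister are look-alikes, so I left them.
- **Strip:** I dragged it out to about 33 mm of overhang, pinched it and laid it flat in the bay. It spans case x -46 to -16 mm and y -54 to 46 mm.
- **Lid:** I hooked the lip under the ledge at a 20° tilt, swung it down, pressed it to about 20 N and let go.

**Last checks**
- The top camera reads the lid surface at 41 ± 3 mm (41 expected). It is inside the far rim, with its centre at about case x -6.5 mm, and the lip is hidden under the ledge.
- The clay and the blower look unchanged in the top view.
- The arm was clear, with about zero wrist force.

**What disagreed**
- **Tool length:** the real finger tips sit 35 mm behind the reported tool point. My first grasp closed above the puck. I found the error by probing the puck and the table, and corrected for it; the strip contact and the tilted lid then agreed with the correction.
- **Probing force:** the table probe reached 52 N at the shut fingertips. That is under the 120 N wrist limit, but above the 40 N limit that applies to the arm and the gripper's body.
- **Cameras:** the scene camera was 2–10 mm off the top camera, so I took positions from the top one. My first estimate of the case position was about 7 mm off; I corrected it from the pocket ribs before placing anything.

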